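# Slide the drip tray home under the drying rack

## Task

The drip tray has been put down crooked on the granite in front of the drying rack. With the fingertips, push it along the granite, never lifting it, square it up with the rack and slide it in between the runners until its back is fully home against the rack's rear stop. Leave the soap pump, tumbler, dish and brush where they stand.

Things in the scene. Friction and masses are not known exactly. Their poses are not given: they have to be found in the camera images.
- tray: White enamelled drip tray lying loose and flat on the granite, about 0.5 kg, open on top: 200 mm along its x, 250 mm along its y, walls 20 mm high, 4 mm thick. Origin: centre of its underside. The plain back end (+x) goes in first; the front end (-x) faces the robot. It slides with ordinary friction and stays where it is left.
- tray_front (a point): Middle of the tray's front wall, outer face, 10 mm above the granite: the place to push. Above it a pull tab 100 mm wide in the plane of the wall rises to 28 mm.
- rack: Low aluminium wire drying rack, fixed. Origin on the granite where the tray's origin lies when home; its axes are then the tray's: x into the rack, y left. Wire deck 48-56 mm high over x -62..+112, y +-150 mm, so the front 38 mm of the seated tray stay outside it. Side and rear rails rise to 88 mm from x = -30 mm on, plate prongs to 97 mm from x = +28 mm on.
- rack_mouth (a point): Middle of the rack's mouth on the granite, rack x = -70 mm. Two straight runners 18 mm high run from here along x, inner faces at y = +-130 mm (5 mm play each side of the tray), to the rear stop, an upright strip 20 mm high with its face at x = +100 mm. In front of the runners lead-in plates flare outward to x = -104 mm, where they stand about 300 mm apart.
- pump: Stainless steel soap pump, 68 mm across, 182 mm high to the top of its press button, with a 56 mm spout; origin at the centre of its underside. Stands on the right of the rack.
- tumbler: Empty glass tumbler, 72 mm across, 105 mm high; origin at the centre of its underside. Stands on the left of the rack.
- dish: Round white ceramic dish, 110 mm across, 20 mm high; origin at the centre of its underside. Stands on the right of the tray.
- brush: Green plastic scrub brush lying bristles down, 255 mm long, 48 mm wide, 38 mm high; origin on the granite, 120 mm from the end of its head and 134 mm from the end of its handle, its own x pointing to the head. Lies on the left of the tray.

How it is judged:
By the outcome, as a careful person would: the job done as asked, in the order asked, and still so for the second after the job is handed in, with the robot touching nothing.
It also fails if it takes over 72 s, if anything falls off the work surface, if the arm or the gripper's body presses on something with over 40 N, if the wrist force passes 120 N, or if a joint passes its speed limit or range.

## Robot

A 6-joint arm with a two-finger parallel gripper is mounted at the origin on the work surface. World frame = base frame: x ahead of the robot, y to its left, z up, the work surface at z = 0. Lengths are in mm, angles in degrees, forces in N, time in s.
With the tool pointing down it reaches from about 250 to 775 mm from the base axis. Payload 4 kg.
Tool frame: the origin (TCP) lies at the very end of the fingers, on their centre line; the grasp point (between the pads) lies 19 mm behind it; z points along the fingers, y is the line along which they close (so a half turn about z gives the same grasp; the last joint's range is limited). The gripper opens to 94 mm and grips with 3 to 60 N. Pads are 16 mm wide; open, the fingers measure 119 mm over their backs; the gripper's body (75 mm by 177 mm) begins 78 mm behind the grasp point.
Start: joints at [-82.512, 4.996, 78.535, -0, 96.463, -5.907], TCP at [127.418, -535.06, 166.806] pointing down, gripper open.
Joint ranges: [-177.83, 177.83], [-43.37, 116.18], [15.69, 146.23], [-61.86, 241.86], [9.47, 152.12], [-147.06, 147.06]. Speed limits (degrees/s): [159.86, 159.86, 180, 180, 180, 180].

## Interface

Orientations are given as [roll, pitch, yaw] about the fixed x, y, z axes, in that order (R = Rz(yaw) Ry(pitch) Rx(roll)).
In Python, from workcell import sensors, eyes, job gives the robot as it stands.
- The arm moves only by the tool play_rows, never from a script. Its argument "series" is a list of rows, each a list of 7 numbers: the shift along the tool's x, y, z in mm, then the turn, a rotation vector about the tool's x, y, z in rad, then the closure, from 0 (fully open) to 1 (shut). A call has 1 to 20 rows; each row shifts and turns the commanded pose from where the row before left it, along the tool's axes as they then stand; what a row does not reach is not made up. A row lasts 1/12 s, in which the tool goes at most 41.7 mm and 7.16 degrees, less where a joint would pass 70% of its speed; a pose out of reach is approached as far as the arm can. A call with a gripper value outside its range is refused whole. The fingers move at their own pace and stop on an object; "grip_force" is the grip in N (left out, the last holds). Time passes only in rows, so rows that do not move let the fingers close. It gives the time, the measured TCP pose, the force, the opening and the grip force at its end, in the units of the state.
- sensors.get_state(): the state, without advancing time (a new reading comes with each control period).
- eyes.camera(name): name is "side" or "top"; returns a dict with "frame" (384x512x3 uint8, blue, green, red), "K" (3x3 intrinsics, pixels), "R" (3x3) and "t" (3): a world point X has camera coordinates R X + t. Camera axes: x right, y down, z forward; pixel columns grow to the right and rows downward; lengths in mm; the calibration is good to about 2 mm. A picture is of the moment at which its call begins. There is no depth.
- job.hand_in(): hands the job in; it is judged then, once.
The state is a dict: "time": time; "joint_positions": joint angles; "joint_vel": joint speeds; "effort": joint torques, N m; "tcp_pos": TCP position; "orientation": TCP orientation; "contact_force": force on the tool from outside, world axes, zero at the start; "ft_torque": the same for the moment, N m; "gripper_width": finger opening in mm; "gripper_force": force on a finger pad.
Only numpy, scipy, OpenCV 4.12 (cv2) and the standard library are available. Lean on these libraries where they do the work, as an engineer would, in place of code of your own. Each camera call takes 0.05 s, during which the arm holds its last target. There are 200 camera calls.

## Working session

There is one attempt and no reset: what is moved stays moved. The work goes in short steps, Python scripts to look and compute and a tool call to move; the robot and the scene stay as the last step left them, time stands still between calls to the robot, and variables do not carry over. Pictures are saved under pics/ and viewed, at most 10 in all, crops included, and the job is handed in when it is done.

Besides the shell and the picture viewer there is one more tool, called as name(argument=value, ...), one argument or row to a line, values as JSON. play_rows: Moves the arm, as the interface text tells. Its arguments: {"type":"object","properties":{"series":{"type":"array","items":{"type":"array","items":{"type":"number"}}},"grip_force":{"type":"number"}},"required":["series"]}

```bash
mkdir -p pics; ls
python3 - <<'E'
from workcell import sensors, eyes, job
import cv2,numpy as np
for n in("top","side"):
    c=eyes.camera(n); cv2.imwrite(f"pics/{n}0.png",c["frame"]); np.savez(f"{n}0.npz",**c); print(n,c["K"].tolist(),c["R"].round(4).tolist(),c["t"].tolist())
print(sensors.get_state())
E
```

```text
pics
top [[459.01680852854184, 0.0, 250.46731354265532], [0.0, 459.01680852854184, 190.0802273266746], [0.0, 0.0, 1.0]] [[-0.0182, -0.9998, -0.0078], [-0.9992, 0.0184, -0.0367], [0.0368, 0.0071, -0.9993]] [21.755692478218414, 580.5052134943804, 1527.3593824793502]
side [[494.8209007213258, 0.0, 252.72617987331145], [0.0, 494.8209007213258, 191.05954610166833], [0.0, 0.0, 1.0]] [[-0.9941, -0.1086, -0.0012], [-0.0821, 0.758, -0.6471], [0.0712, -0.6431, -0.7624]] [597.1477100524312, 76.64267753440618, 1367.0152665543399]
{'time': 0.1, 'joint_positions': array([-8.25109137e+01,  5.03421581e+00,  7.86138038e+01, -1.57615660e-03,
        9.64623412e+01, -5.90687940e+00]), 'joint_vel': array([-0.0555956 , -0.15518591, -0.20274797, -0.00337775, -0.04797817,
       -0.02326053]), 'effort': array([ 1.78506412e-03, -3.41251409e+01, -3.03302085e+01,  7.19453185e-02,
        3.04386124e-02, -1.02340555e-04]), 'tcp_pos': array([ 127.33897284, -534.48517693,  165.74777158]), 'orientation': array([-1.79890064e+02, -9.79927852e-03,  1.33957804e+01]), 'contact_force': array([ 0.42258658, -0.15367553,  0.13043883]), 'ft_torque': array([ 0.0174975 ,  0.04259044, -0.01091453]), 'gripper_force': 0.0, 'gripper_width': 94.33241009029886}
```

View pics/top0.png

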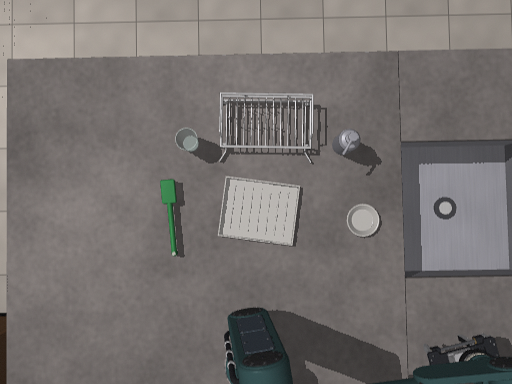

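View pics/side0.png

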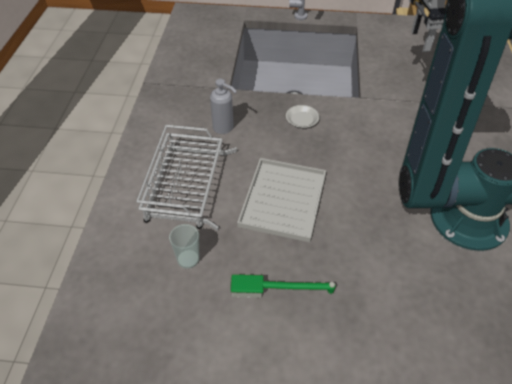

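Top view: the tray's corners are at about (226,177), (300,186), (294,245) and (219,236). The rack spans columns 220-313 and rows 93-150, with lead-in tips near (222,161) and (311,162). Next I'll measure these and enlarge the rack.

```bash
cat > h.py <<'E'
import numpy as np,cv2
def ray(c,uv,z):
    uv=np.atleast_2d(np.array(uv,float)); d=np.c_[uv,np.ones(len(uv))]@np.linalg.inv(c["K"]).T@c["R"]
    o=-c["R"].T@c["t"]; return (o+d*((z-o[2])/d[:,2])[:,None])[:,:2]
def proj(c,X):
    p=(np.atleast_2d(X)@c["R"].T+c["t"])@c["K"].T; return p[:,:2]/p[:,2:]
def tray(c,roi,z=20):
    x0,y0,x1,y1=roi; f=cv2.resize(c["frame"][y0:y1,x0:x1],None,fx=4,fy=4,interpolation=cv2.INTER_CUBIC)
    m=(f.min(2)>150).astype(np.uint8)*255; m=cv2.morphologyEx(m,cv2.MORPH_CLOSE,np.ones((25,25)))
    k=max(cv2.findContours(m,cv2.RETR_EXTERNAL,cv2.CHAIN_APPROX_NONE)[0],key=cv2.contourArea)[:,0]
    w=ray(c,(k+.5)/4-.5+[x0,y0],z)
    r=cv2.minAreaRect(w.astype(np.float32)); return r,cv2.boxPoints(r)
E
python3 - <<'E'
import numpy as np,cv2
from h import *
t=dict(np.load("top0.npz")); s=dict(np.load("side0.npz"))
print(tray(t,(205,166,312,255))); print(tray(s,(232,150,335,250)))
cv2.imwrite("pics/c1.png",cv2.resize(t["frame"][82:182,200:330],None,fx=6,fy=6,interpolation=cv2.INTER_CUBIC))
E
```

```text
(((512.8206787109375, -13.938888549804688), (249.96522521972656, 201.1822967529297), 81.42430877685547), array([[ 394.7173 , -122.52443],
       [ 593.65027, -152.5239 ],
       [ 630.9241 ,   94.64665],
       [ 431.9911 ,  124.64612]], dtype=float32))
(((516.7700805664062, -7.1373138427734375), (236.4287109375, 197.73202514648438), 81.50157928466797), array([[ 401.51965, -109.44303],
       [ 597.08057, -138.66429],
       [ 632.0205 ,   95.1684 ],
       [ 436.4596 ,  124.38966]], dtype=float32))
```

View pics/c1.png

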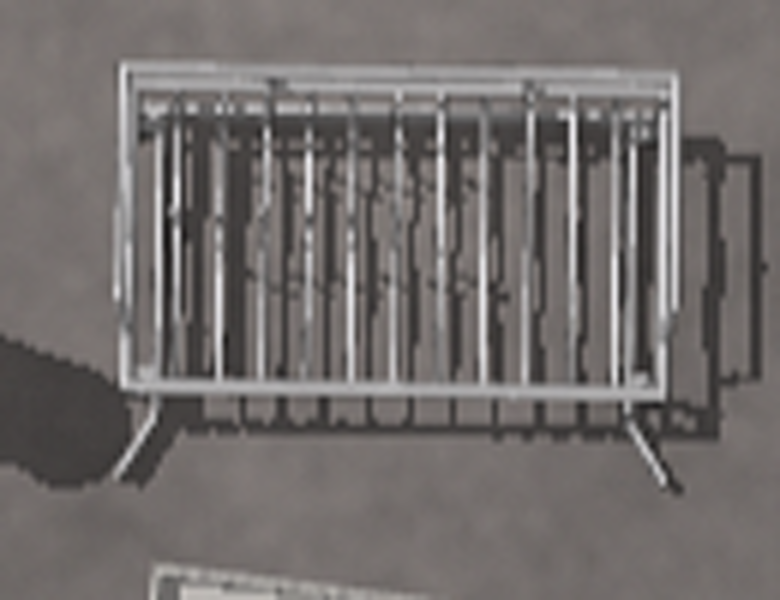

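The crop shows the rack's front deck wire from (122,387) to (665,396). The rear rail runs from (122,67) to (677,74). The lead-in tips are at (118,477) and (668,487), and their roots are at (155,402) and (628,408).

Run:
```python
import numpy as np
from h import *
t=dict(np.load("top0.npz"))
for n,p,z in [("deck",[(122,387),(665,396)],54),("rear",[(122,67),(677,74)],86),("tips",[(118,477),(668,487)],17),("roots",[(155,402),(628,408)],17)]:
    w=ray(t,(np.array(p)+.5)/6-.5+[200,82],z); d=w[0]-w[1]
    print(n,w.round(1).tolist(),w.mean(0).round(1),np.hypot(*d).round(1),np.degrees(np.arctan2(-d[0],d[1])).round(2))
# runners directions: right inner runner visible lines
```

```text
deck [[725.0, 108.1], [714.4, -187.4]] [719.7 -39.7] 295.6 -2.05
rear [[892.8, 103.1], [883.0, -193.7]] [887.9 -45.3] 296.9 -1.88
tips [[679.6, 113.8], [668.2, -192.5]] [673.9 -39.4] 306.5 -2.13
roots [[721.2, 92.4], [712.8, -171.3]] [717.  -39.4] 263.8 -1.83
```

play_rows(
  series=[
    [0,0,0,0,0,-0.1,0],
    [0,0,0,0,0,-0.1,0],
    [0,0,0,0,0,-0.1,0],
    [0,0,0,0,0,-0.1,0],
    [0,0,0,0,0,-0.1,0],
    [0,0,0,0,0,-0.1,0],
    [0,0,0,0,0,-0.1,0],
    [0,0,0,0,0,-0.1,0],
    [0,0,0,0,0,-0.1,0],
    [0,0,0,0,0,-0.1,0],
    [0,0,0,0,0,-0.1,0],
    [0,0,0,0,0,-0.087,0],
    [0,0,0,0,0,0,0],
  ],
)

```text
time: 1.18
tcp_pos: [127.4, -534.7, 166.1]
orientation: [-180.0, -0.1, 81.5]
contact_force: [0.7, -0.7, -0.3]
gripper_width: 94.2
gripper_force: 0.0
```

play_rows(
  series=[
    [36,15,0,0,0,0,0],
    [37,15,0,0,0,0,0],
    [37,15,0,0,0,0,0],
    [37,15,0,0,0,0,0],
    [37,15,0,0,0,0,0],
    [37,15,0,0,0,0,0],
    [37,15,0,0,0,0,0],
    [37,15,0,0,0,0,0],
    [37,15,0,0,0,0,0],
    [37,15,0,0,0,0,0],
    [37,15,0,0,0,0,0],
    [37,15,0,0,0,0,0],
    [37,15,0,0,0,0,0],
    [37,15,0,0,0,0,0],
    [37,15,0,0,0,0,0],
    [37,15,0,0,0,0,0],
    [37,15,0,0,0,0,0],
    [37,15,0,0,0,0,0],
    [35,16,0,0,0,0,0],
    [35,16,0,0,0,0,0],
  ],
)

```text
time: 2.85
tcp_pos: [536.3, 148.6, 166.3]
orientation: [-180.0, 0.0, 81.3]
contact_force: [0.0, -0.5, 0.3]
gripper_width: 93.8
gripper_force: 0.0
```

play_rows(
  series=[
    [0,0,20,0,0,0,0],
    [0,0,30,0,0,0,0],
    [0,0,30,0,0,0,0],
    [0,0,25,0,0,0,0],
    [0,0,15,0,0,0,0],
    [0,0,0,0,0,0,0],
    [0,0,0,0,0,0,0],
  ],
)

```text
time: 3.43
tcp_pos: [534.9, 146.4, 45.7]
orientation: [-179.8, 0.1, 81.3]
contact_force: [0.1, -0.0, 0.6]
gripper_width: 94.0
gripper_force: 0.0
```

play_rows(
  series=[
    [0,0,15,0,0,0,0],
    [0,0,14,0,0,0,0],
    [0,0,7,0,0,0,0],
    [0,0,0,0,0,0,0],
    [0,0,0,0,0,0,0],
    [0,0,0,0,0,0,0],
  ],
)

```text
time: 3.93
tcp_pos: [537.0, 146.7, 12.4]
orientation: [179.9, -0.0, 81.4]
contact_force: [0.4, -0.6, 0.1]
gripper_width: 94.3
gripper_force: 0.0
```

Run:
```python
from workcell import sensors, eyes
import cv2
f=eyes.camera("side")["frame"]; cv2.imwrite("pics/s1.png",cv2.resize(f[110:300,180:360],None,fx=3,fy=3))
s=sensors.get_state(); print(s["tcp_pos"],s["orientation"],s["contact_force"])
```

```text
[537.01366953 146.74436132  12.32937589] [ 1.79849474e+02 -4.41521298e-02  8.13924300e+01] [ 0.02127776 -0.46590497 -0.0559524 ]
```

View pics/s1.png

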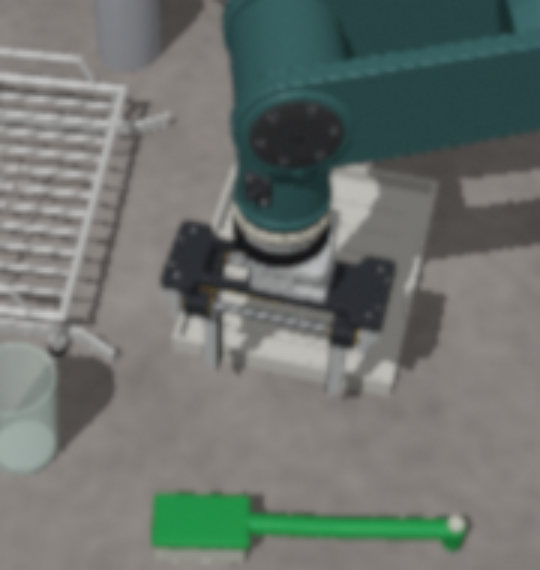

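play_rows(
  series=[
    [-8,0,1,0,0,0,0],
    [-8,0,1,0,0,0,0],
    [-6,0,1,0,0,0,0],
    [-3,0,0,0,0,0,0],
    [-2,0,0,0,0,0,0],
    [-2,0,0,0,0,0,0],
    [-2,0,0,0,0,0,0],
  ],
)

```text
time: 4.57
tcp_pos: [531.2, 115.7, 7.8]
orientation: [180.0, -0.0, 81.4]
contact_force: [0.5, 0.3, 0.1]
gripper_width: 94.0
gripper_force: 0.0
```

play_rows(
  series=[
    [-2,0,0,0,0,0,0],
    [-2,0,0,0,0,0,0],
  ],
)

```text
time: 4.73
tcp_pos: [530.6, 111.9, 7.8]
orientation: [180.0, 0.0, 81.4]
contact_force: [-0.7, -0.2, -0.3]
gripper_width: 94.1
gripper_force: 0.0
```

play_rows(
  series=[
    [-2,0,0,0,0,0,0],
    [-2,0,0,0,0,0,0],
  ],
)

```text
time: 4.9
tcp_pos: [530.0, 107.9, 7.8]
orientation: [180.0, 0.0, 81.4]
contact_force: [-1.2, 0.4, -0.7]
gripper_width: 94.0
gripper_force: 0.0
```

Run:
```python
from workcell import sensors, eyes
import cv2
s=sensors.get_state(); print(s["tcp_pos"],s["orientation"],s["contact_force"])
f=eyes.camera("side")["frame"]; cv2.imwrite("pics/s2.png",cv2.resize(f[150:260,215:345],None,fx=5,fy=5))
```

```text
[530.03234591 107.8922883    7.75820704] [1.79997048e+02 3.99642898e-03 8.14164995e+01] [-1.24900247  0.36110294 -0.72057572]
```

View pics/s2.png

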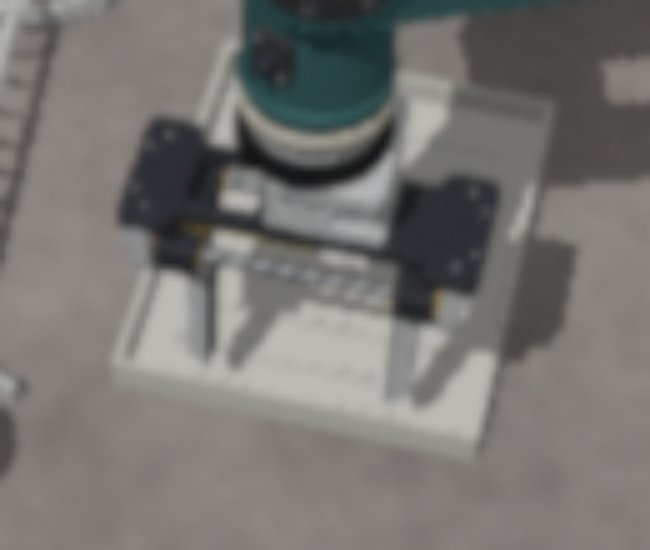

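The fingertips, near crop pixels (203,355) and (400,400), look as if they are inside the tray's left wall. I'll check this numerically.

Run:
```python
from workcell import sensors, eyes
import numpy as np
from h import *
s=eyes.camera("side"); t=np.array
tcp=t([530,107.9,7.8]); ty=t([.9888,-.1495,0])
print("tips expected",proj(s,[tcp+ty*53,tcp-ty*53]).round(1).tolist())
print("seen tip->", ray(s,(t([[203,357],[400,402]])+.5)/5-.5+[215,150],8).round(1).tolist())
k=(t([[112,362],[472,440]])+.5)/5-.5+[215,150]; print("rim now",ray(s,k,20).round(1).tolist())
k=(t([[117,378],[475,458]])+.5)/5-.5+[215,150]; print("foot now",ray(s,k,0).round(1).tolist())
s0=dict(np.load("side0.npz")); print(np.abs(s0["t"]-s["t"]).max(), tray(s0,(232,150,335,250))[1])
cv2.imwrite("pics/s0c.png",cv2.resize(s0["frame"][150:260,215:345],None,fx=5,fy=5))
```

```text
tips expected [[255.4, 227.9], [293.9, 236.1]]
seen tip-> [[585.5, 77.1], [476.7, 95.7]]
rim now [[633.0, 94.7], [438.0, 125.0]]
foot now [[631.3, 90.5], [434.8, 122.3]]
0.0 [[ 401.51965 -109.44303]
 [ 597.08057 -138.66429]
 [ 632.0205    95.1684 ]
 [ 436.4596   124.38966]]
```

View pics/s0c.png

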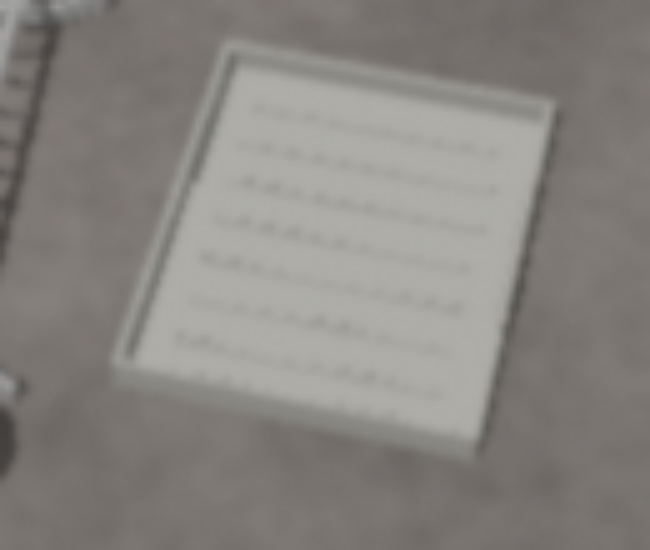

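Run:
```python
import numpy as np
from h import *
s=dict(np.load("side0.npz")); t=np.array; n=t([.1495,.9888]); m=t([.9888,-.1495])
for nm,tcp,px in [("s1",(537,146.7),(t([[212,366],[337,394]])+1)/3-.5+[180,110]),("s2",(530,107.9),(t([[203,357],[400,402]])+.5)/5-.5+[215,150])]:
    for p in px:
        for z in (5,15,25,35,45):
            w=ray(s,p,z)[0]-tcp; print(nm,p.round(1),z,"normal %.1f along %.1f"%(w@n,w@m))
```

```text
s1 [250.5 231.8] 5 normal -25.3 along 61.9
s1 [250.5 231.8] 15 normal -18.4 along 60.0
s1 [250.5 231.8] 25 normal -11.5 along 58.1
s1 [250.5 231.8] 35 normal -4.6 along 56.2
s1 [250.5 231.8] 45 normal 2.3 along 54.3
s1 [292.2 241.2] 5 normal -24.2 along -52.9
s1 [292.2 241.2] 15 normal -17.3 along -53.7
s1 [292.2 241.2] 25 normal -10.4 along -54.6
s1 [292.2 241.2] 35 normal -3.5 along -55.4
s1 [292.2 241.2] 45 normal 3.4 along -56.3
s2 [255.2 221. ] 5 normal -24.3 along 60.0
s2 [255.2 221. ] 15 normal -17.1 along 58.1
s2 [255.2 221. ] 25 normal -9.8 along 56.3
s2 [255.2 221. ] 35 normal -2.6 along 54.4
s2 [255.2 221. ] 45 normal 4.7 along 52.5
s2 [294.6 230. ] 5 normal -22.2 along -50.6
s2 [294.6 230. ] 15 normal -14.9 along -51.5
s2 [294.6 230. ] 25 normal -7.7 along -52.3
s2 [294.6 230. ] 35 normal -0.4 along -53.2
s2 [294.6 230. ] 45 normal 6.8 along -54.0
```

Both views and the shadows put the open fingertips about 29 mm higher than the reported TCP, so they passed over the wall. The tray has not moved. I'll back out and lower with a guard on the contact force.

play_rows(
  series=[
    [12,0,0,0,0,0,0],
    [16,0,0,0,0,0,0],
    [10,0,0,0,0,0,0],
    [0,0,3,0,0,0,0],
    [0,0,3,0,0,0,0],
    [0,0,0,0,0,0,0],
  ],
)

```text
time: 5.5
tcp_pos: [534.9, 145.4, 0.6]
orientation: [-179.9, 0.1, 81.4]
contact_force: [-0.6, -0.7, 0.1]
gripper_width: 93.8
gripper_force: 0.0
```

play_rows(
  series=[
    [0,0,2,0,0,0,0],
    [0,0,0,0,0,0,0],
    [0,0,0,0,0,0,0],
  ],
)

```text
time: 5.75
tcp_pos: [535.6, 145.1, -0.4]
orientation: [-180.0, 0.0, 81.4]
contact_force: [-0.6, 0.8, 0.1]
gripper_width: 94.2
gripper_force: 0.0
```

play_rows(
  series=[
    [0,0,2,0,0,0,0],
    [0,0,1,0,0,0,0],
    [0,0,0,0,0,0,0],
  ],
)

```text
time: 6.0
tcp_pos: [535.5, 145.3, -3.5]
orientation: [-180.0, 0.0, 81.4]
contact_force: [-0.5, -0.8, -0.5]
gripper_width: 94.1
gripper_force: 0.0
```

play_rows(
  series=[
    [0,0,2,0,0,0,0],
    [0,0,2,0,0,0,0],
    [0,0,2,0,0,0,0],
    [0,0,2,0,0,0,0],
    [0,0,0,0,0,0,0],
  ],
)

```text
time: 6.42
tcp_pos: [535.2, 145.5, -11.9]
orientation: [-179.9, 0.0, 81.4]
contact_force: [0.2, 0.5, 0.1]
gripper_width: 94.2
gripper_force: 0.0
```

play_rows(
  series=[
    [0,0,2,0,0,0,0],
    [0,0,2,0,0,0,0],
    [0,0,2,0,0,0,0],
    [0,0,0,0,0,0,0],
  ],
)

```text
time: 6.75
tcp_pos: [535.3, 145.5, -17.9]
orientation: [-179.9, 0.0, 81.4]
contact_force: [0.7, -0.2, -0.7]
gripper_width: 94.1
gripper_force: 0.0
```

play_rows(
  series=[
    [0,0,2,0,0,0,0],
    [0,0,1,0,0,0,0],
    [0,0,0,0,0,0,0],
  ],
)

```text
time: 7.0
tcp_pos: [535.5, 145.5, -20.6]
orientation: [-180.0, 0.0, 81.4]
contact_force: [0.5, -0.3, 0.2]
gripper_width: 93.8
gripper_force: 0.0
```

Run:
```python
from workcell import sensors, eyes
import cv2
f=eyes.camera("side")["frame"]; cv2.imwrite("pics/s3.png",cv2.resize(f[150:260,215:345],None,fx=5,fy=5,interpolation=cv2.INTER_CUBIC))
s=sensors.get_state(); print(s["tcp_pos"],s["contact_force"])
```

```text
[535.58511483 145.53415244 -20.43177848] [-0.93608122  0.5236922   0.68537755]
```

View pics/s3.png

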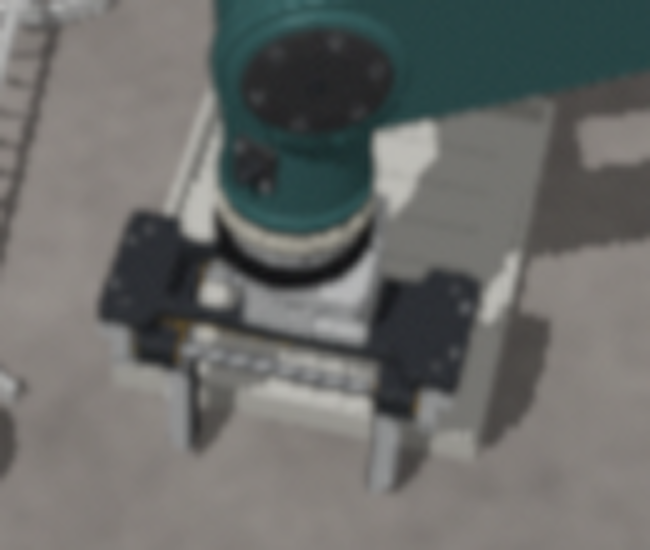

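The fingertips, at (188,450) and (385,490), are now clearly outside the left wall and about 8 mm above the granite.

play_rows(
  series=[
    [-7,0,0,0,0,0,0],
    [-8,0,0,0,0,0,0],
    [-5,0,0,0,0,0,0],
    [-2,0,0,0,0,0,0],
    [-1,0,0,0,0,0,0],
    [0,0,0,0,0,0,0],
  ],
)

```text
time: 7.55
tcp_pos: [532.3, 122.4, -20.2]
orientation: [180.0, -0.0, 81.4]
contact_force: [0.3, 0.2, 0.5]
gripper_width: 93.9
gripper_force: 0.0
```

play_rows(
  series=[
    [-1,0,0,0,0,0,0],
    [-1,0,0,0,0,0,0],
    [-1,0,0,0,0,0,0],
    [-1,0,0,0,0,0,0],
  ],
)

```text
time: 7.88
tcp_pos: [531.7, 118.9, -20.3]
orientation: [180.0, 0.0, 81.4]
contact_force: [0.6, 0.4, -0.4]
gripper_width: 93.7
gripper_force: 0.0
```

play_rows(
  series=[
    [-1,0,0,0,0,0,0],
    [-1,0,0,0,0,0,0],
    [-1,0,0,0,0,0,0],
    [-1,0,0,0,0,0,0],
  ],
)

```text
time: 8.22
tcp_pos: [531.2, 115.6, -20.2]
orientation: [180.0, -0.1, 81.4]
contact_force: [-0.4, 3.2, 0.5]
gripper_width: 94.0
gripper_force: 1.6
```

play_rows(
  series=[
    [-1.5,-0.9,0,0,0,-0.007,0],
    [-1.5,-0.9,0,0,0,-0.007,0],
    [-1.5,-0.9,0,0,0,-0.007,0],
    [-1.5,-0.9,0,0,0,-0.007,0],
    [-1.5,-0.9,0,0,0,-0.007,0],
    [-1.5,-0.9,0,0,0,-0.007,0],
    [-1.5,-0.9,0,0,0,-0.007,0],
    [-1.5,-0.9,0,0,0,-0.007,0],
    [-1.5,-0.9,0,0,0,-0.007,0],
    [-1.5,-0.9,0,0,0,-0.007,0],
  ],
)

```text
time: 9.05
tcp_pos: [520.2, 100.9, -20.2]
orientation: [-180.0, 0.0, 85.5]
contact_force: [0.8, 3.6, -0.9]
gripper_width: 94.0
gripper_force: 1.6
```

play_rows(
  series=[
    [0,0,0,0,0,0,0],
    [5,0,0,0,0,0,0],
    [15,0,0,0,0,0,0],
    [20,0,-5,0,0,0,0],
    [10,0,-30,0,0,0,0],
    [0,0,-40,0,0,0,0],
    [0,0,-40,0,0,0,0],
    [0,0,0,0,0,0,0],
  ],
)

```text
time: 9.72
tcp_pos: [530.1, 151.6, 104.6]
orientation: [179.0, -0.1, 85.5]
contact_force: [1.4, 0.1, 1.5]
gripper_width: 94.2
gripper_force: 0.0
```

Run:
```python
from workcell import sensors, eyes
import cv2
from h import *
c=eyes.camera("top"); cv2.imwrite("pics/t4.png",cv2.resize(c["frame"][80:280,150:390],None,fx=3,fy=3,interpolation=cv2.INTER_CUBIC))
s=sensors.get_state(); print(s["tcp_pos"],s["orientation"])
```

```text
[528.43591505 151.11021977 100.86536413] [ 1.79325355e+02 -5.72079537e-02  8.54343710e+01]
```

View pics/t4.png

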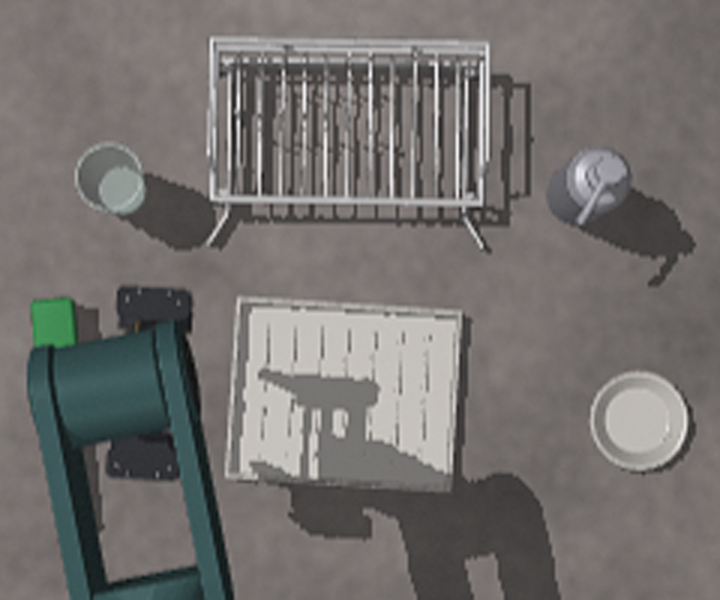

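Corners in the crop: (239,297), (462,311), (451,491) and (226,478). The tray is nearly square with the rack and about centred on it.

Run:
```python
from h import *
t=dict(np.load("top0.npz"))
w=ray(t,(np.array([[239,297],[462,311],[451,491],[226,478]])+.5)/3-.5+[150,80],20); c=w.mean(0)
x=(w[0]-w[3])+(w[1]-w[2]); yw=np.degrees(np.arctan2(x[1],x[0])); y=w[0]-w[1]+w[3]-w[2]; yw2=np.degrees(np.arctan2(-y[0],y[1]))
print(w.round(1),c,yw,yw2)
a=np.radians(2.0); R=np.array([[np.cos(a),-np.sin(a)],[np.sin(a),np.cos(a)]]); print("rack frame",R@(c-[780,-41.7]),yw+2)
```

```text
[[ 619.8   80.8]
 [ 599.7 -166.5]
 [ 400.9 -149.9]
 [ 419.6   98.5]] [509.99285068 -34.23863595] -4.911504072605876 -4.484413793273177
rack frame [-270.10306611   -1.96629483] -2.911504072605876
```

play_rows(
  series=[
    [0,-15,0,0,0,0,0],
    [0,-33,0,0,0,0,0],
    [0,-35,0,0,0,0,0],
    [0,-35,0,0,0,0,0],
    [0,-30,0,0,0,0,0],
    [0,-15,0,0,0,0,0],
    [0,0,0,0,0,0.12,0],
    [0,0,0,0,0,0.12,0],
    [0,0,0,0,0,0.12,0],
    [0,0,0,0,0,0.12,0],
    [0,0,0,0,0,0.12,0],
    [0,0,0,0,0,0.12,0],
    [0,0,0,0,0,0.12,0],
    [0,0,0,0,0,0.12,0],
    [0,0,0,0,0,0.12,0],
    [0,0,0,0,0,0.12,0],
    [0,0,0,0,0,0.12,0],
    [0,0,0,0,0,0.12,0],
    [0,0,0,0,0,0.132,0],
    [0,0,0,0,0,0,0],
  ],
)

```text
time: 11.43
tcp_pos: [361.1, 163.0, 93.2]
orientation: [179.9, 0.1, -4.4]
contact_force: [-0.6, -0.0, 0.7]
gripper_width: 93.8
gripper_force: 0.0
```

play_rows(
  series=[
    [0,20,0,0,0,0,0],
    [0,30,0,0,0,0,0],
    [0,35,0,0,0,0,0],
    [0,35,0,0,0,0,0],
    [0,35,0,0,0,0,0],
    [0,20,0,0,0,0,0],
    [0,8,0,0,0,0,0],
    [0,0,0,0,0,0,0],
    [0,0,0,0,0,0,0],
    [0,0,0,0,0,0,0],
  ],
)

```text
time: 12.27
tcp_pos: [348.2, -17.6, 94.5]
orientation: [-180.0, 0.0, -4.1]
contact_force: [0.4, 0.7, 0.2]
gripper_width: 93.7
gripper_force: 0.0
```

play_rows(
  series=[
    [0,3.5,15,0,0,0.008,0],
    [0,0,30,0,0,0,0],
    [0,0,30,0,0,0,0],
    [0,0,20,0,0,0,0],
    [0,0,10,0,0,0,0],
    [0,0,6,0,0,0,0],
    [0,0,2,0,0,0,0],
    [0,0,0,0,0,0,0],
    [0,0,0,0,0,0,0],
  ],
)

```text
time: 13.02
tcp_pos: [349.4, -22.1, -16.9]
orientation: [180.0, -0.1, -4.7]
contact_force: [0.2, -0.1, 0.1]
gripper_width: 94.0
gripper_force: 0.0
```

play_rows(
  series=[
    [8,0,0,0,0,0,0],
    [12,0,0,0,0,0,0],
    [12,0,0,0,0,0,0],
    [9,0,0,0,0,0,0],
    [5,0,0,0,0,0,0],
    [3,0,0,0,0,0,0],
    [0,0,0,0,0,0,0],
    [0,0,0,0,0,0,0],
  ],
)

```text
time: 13.68
tcp_pos: [396.7, -26.0, -18.3]
orientation: [180.0, 0.0, -4.7]
contact_force: [0.0, -0.5, -0.0]
gripper_width: 93.8
gripper_force: 0.0
```

play_rows(
  series=[
    [1.5,0,0.5,0,0,0,0],
    [1.5,0,0.5,0,0,0,0],
    [1,0,0,0,0,0,0],
    [1,0,0,0,0,0,0],
    [1,0,0,0,0,0,0],
    [1,0,0,0,0,0,0],
  ],
)

```text
time: 14.18
tcp_pos: [402.5, -26.5, -19.4]
orientation: [180.0, 0.2, -4.7]
contact_force: [-5.0, -0.1, 4.4]
gripper_width: 93.8
gripper_force: 2.7
```

play_rows(
  series=[
    [1,0,0,0,0,0,0],
    [1,0,0,0,0,0,0],
    [1,0,0,0,0,0,0],
    [1,0,0,0,0,0,0],
  ],
)

```text
time: 14.52
tcp_pos: [404.7, -26.3, -19.6]
orientation: [-180.0, 0.4, -4.7]
contact_force: [-8.3, 0.9, 5.8]
gripper_width: 94.1
gripper_force: 4.0
```

The reaction of -8 N in x and +6 N in z is unexpected, so I'll look.

Run:
```python
from workcell import sensors, eyes
import cv2
f=eyes.camera("side")["frame"]; cv2.imwrite("pics/s5.png",cv2.resize(f[130:260,220:380],None,fx=4.5,fy=4.5,interpolation=cv2.INTER_CUBIC))
s=sensors.get_state(); print(s["tcp_pos"],s["contact_force"],s["ft_torque"])
```

```text
[405.04735913 -26.32147002 -19.59133566] [-7.39214965  1.61024027  5.54210651] [0.36637312 1.36722929 0.10916474]
```

View pics/s5.png

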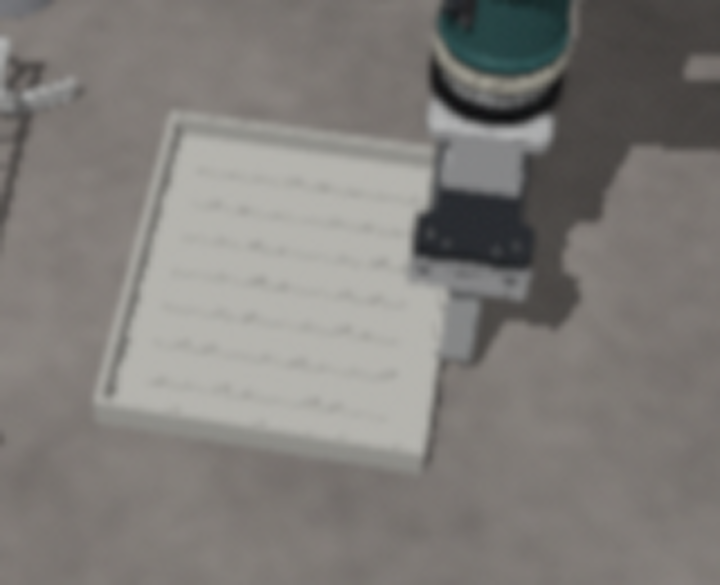

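play_rows(
  series=[
    [0,0,-0.6,0,0,0,0],
    [1,0,-0.4,0,0,0,0],
    [2,0.3,0,0,0,-0.003,0],
    [2,0.3,0,0,0,-0.003,0],
    [2,0.3,0,0,0,-0.003,0],
    [2,0.3,0,0,0,-0.003,0],
  ],
)

```text
time: 15.07
tcp_pos: [416.8, -29.0, -18.5]
orientation: [180.0, 0.0, -4.0]
contact_force: [-3.5, 0.9, -2.2]
gripper_width: 93.9
gripper_force: 1.2
```

play_rows(
  series=[
    [2,0.4,0,0,0,-0.0036,0],
    [2,0.4,0,0,0,-0.0036,0],
    [2.5,0.4,0,0,0,-0.0036,0],
    [2.5,0.4,0,0,0,-0.0036,0],
    [2.5,0.4,0,0,0,-0.0036,0],
    [2.5,0.4,0,0,0,-0.0036,0],
    [2.5,0.4,0,0,0,-0.0036,0],
    [2.5,0.4,0,0,0,-0.0036,0],
    [2.5,0.4,0,0,0,-0.0036,0],
    [2.5,0.4,0,0,0,-0.0036,0],
    [2.5,0.4,0,0,0,-0.0036,0],
  ],
)

```text
time: 15.98
tcp_pos: [443.2, -34.7, -18.2]
orientation: [180.0, 0.0, -1.7]
contact_force: [-2.8, 0.2, -1.3]
gripper_width: 93.8
gripper_force: 1.1
```

```bash
cat > look.py <<'E'
from workcell import sensors, eyes
import sys
from h import *
c=eyes.camera("side"); s=sensors.get_state(); print(s["tcp_pos"].round(1),s["orientation"].round(1),s["contact_force"].round(1))
cv2.imwrite("pics/%s.png"%sys.argv[1],cv2.resize(c["frame"][130:250,130:310],None,fx=4.4,fy=4.4,interpolation=cv2.INTER_CUBIC))
np.savez(sys.argv[1]+".npz",**c)
c=eyes.camera("top"); np.savez(sys.argv[1]+"t.npz",**c)
E
python3 look.py s6
python3 - <<'E'
# white edges in top view: rows of the rim's far (back) edge at several columns
from h import *
t=dict(np.load("s6t.npz")); f=t["frame"].min(2).astype(int)
p=[]
for u in range(232,296,4):
    col=cv2.GaussianBlur(t["frame"],(1,1),0)[158:200,u].min(1).astype(float)
    g=np.diff(col); i=np.argmax(g>25); p.append((u,158+i+.5)); 
print([(a,b) for a,b in p]); w=ray(t,p,20); k=np.polyfit(w[:,1],w[:,0],1); print(w.round(0).tolist(),"yaw",-np.degrees(np.arctan(k[0])))
E
```

```text
[443.8 -34.8 -18.1] [180.   -0.   -1.7] [-2.3 -0.4 -1.7]
[(232, np.float64(167.5)), (236, np.float64(167.5)), (240, np.float64(167.5)), (244, np.float64(167.5)), (248, np.float64(171.5)), (252, np.float64(167.5)), (256, np.float64(167.5)), (260, np.float64(168.5)), (264, np.float64(168.5)), (268, np.float64(168.5)), (272, np.float64(168.5)), (276, np.float64(168.5)), (280, np.float64(168.5)), (284, np.float64(168.5)), (288, np.float64(168.5)), (292, np.float64(168.5))]
[[657.0, 71.0], [657.0, 58.0], [657.0, 45.0], [656.0, 31.0], [643.0, 18.0], [656.0, 5.0], [655.0, -9.0], [652.0, -22.0], [652.0, -35.0], [651.0, -49.0], [651.0, -62.0], [651.0, -75.0], [651.0, -89.0], [650.0, -102.0], [650.0, -115.0], [650.0, -129.0]] yaw -1.816131716016057
```

The push is following the tool. Next I'll measure the side edges from the top camera.

```bash
cat > lat.py <<'E'
import sys
from h import *
t=dict(np.load(sys.argv[1]+"t.npz")); r0,r1=int(sys.argv[2]),int(sys.argv[3]); L=[];R=[]
for v in range(r0,r1,3):
    a=t["frame"][v].min(1).astype(float)
    def edge(u0,u1,s):
        g=s*np.diff(a[u0:u1]); i=int(np.argmax(g)); 
        if g[i]<20: return None
        w=np.clip(g[max(i-1,0):i+2],0,None); return u0+max(i-1,0)+(w*np.arange(len(w))).sum()/w.sum()+.5
    l=edge(212,242,1); r=edge(282,312,-1)
    if l: L.append((l,v))
    if r: R.append((r,v))
a=np.radians(2.0); M=np.array([[np.cos(a),-np.sin(a)],[np.sin(a),np.cos(a)]])
for P in (L,R):
    q=(ray(t,P,20)-[780,-41.7])@M.T; print(q.round(1).tolist(), np.median(q[:,1]))
E
python3 lat.py s6 180 222
python3 - <<'E'
import cv2,numpy as np
cv2.imwrite("pics/t6.png",cv2.resize(np.load("s6t.npz")["frame"][82:252,195:335],None,fx=3.5,fy=3.5,interpolation=cv2.INTER_CUBIC))
E
```

```text
[[-168.6, 106.2], [-178.6, 106.0], [-188.6, 105.9], [-198.6, 105.7], [-208.6, 105.5], [-218.9, 122.0], [-228.9, 121.8], [-238.9, 122.0], [-248.2, 81.5], [-258.2, 81.3], [-268.6, 107.7], [-278.6, 107.6], [-288.5, 107.4], [-298.5, 107.2]] 106.7050851925589
[[-164.8, -129.2], [-175.4, -93.8], [-185.9, -64.0], [-195.4, -94.1], [-204.8, -128.2], [-214.8, -128.3], [-224.7, -128.5], [-234.7, -127.8], [-244.7, -128.0], [-254.7, -128.1], [-264.6, -128.2], [-274.6, -128.3], [-284.5, -128.5], [-294.5, -128.6]] -128.20007132682628
```

View pics/t6.png

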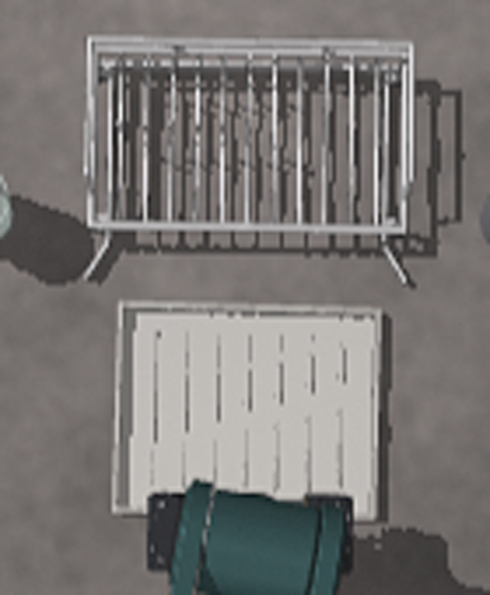

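The tray is now square with the rack and about 3 mm right of its axis. I'll correct that with a gentle S-curve before the runners.

play_rows(
  series=[
    [2.5,0.6,0,0,0,-0.0056,0],
    [2.5,0.6,0,0,0,-0.0056,0],
    [2.5,0.6,0,0,0,-0.0056,0],
    [2.5,0.6,0,0,0,-0.0056,0],
    [2.5,0.6,0,0,0,-0.0056,0],
    [2.5,0.6,0,0,0,-0.0056,0],
    [2.5,0.6,0,0,0,-0.0056,0],
    [2.5,0.6,0,0,0,-0.0056,0],
    [2.5,0.6,0,0,0,-0.0056,0],
    [2.5,0.6,0,0,0,-0.0056,0],
    [2.5,0,0,0,0,0,0],
    [2.5,0,0,0,0,0,0],
    [2.5,0,0,0,0,0,0],
    [2.5,0,0,0,0,0,0],
  ],
)

```text
time: 17.25
tcp_pos: [478.0, -40.5, -18.2]
orientation: [180.0, 0.0, 1.5]
contact_force: [-5.5, 0.3, 2.6]
gripper_width: 94.0
gripper_force: 2.6
```

```bash
python3 look.py s7; python3 lat.py s7 172 214
python3 - <<'E'
from h import *
t=dict(np.load("s7t.npz")); p=[]
for u in range(240,296,4):
    g=np.diff(t["frame"][150:190,u].min(1).astype(float)); i=[j for j in range(len(g)-4) if t["frame"][150+j+1:150+j+4,u].min(1).mean()>120 and g[j]>20]; p.append((u,150+i[0]+.5 if i else 0))
print(p)
a=np.radians(2.0); M=np.array([[np.cos(a),-np.sin(a)],[np.sin(a),np.cos(a)]])
print(((ray(t,p,20)-[780,-41.7])@M.T).round(1).tolist())
E
```

```text
[478.7 -40.6 -18.2] [180.   -0.    1.5] [-2.1 -0.9  0.5]
[[-141.9, 110.0], [-152.0, 109.9], [-162.0, 109.7], [-172.0, 109.5], [-182.0, 109.4], [-192.0, 109.2], [-202.0, 105.6], [-211.6, 82.1], [-222.2, 121.9], [-232.2, 121.7], [-242.2, 121.5], [-251.9, 104.7], [-261.9, 104.6], [-271.9, 104.3]] 109.42507622455625
[[-138.7, -90.0], [-148.2, -125.4], [-158.2, -125.7], [-168.2, -126.7], [-178.2, -127.1], [-188.1, -127.2], [-198.1, -127.4], [-208.1, -127.5], [-218.1, -127.6], [-228.1, -128.5], [-238.0, -128.7], [-248.0, -129.4], [-258.0, -130.1], [-269.1, -61.8]] -127.30637137546317
[(240, 153.5), (244, 158.5), (248, 158.5), (252, 158.5), (256, 158.5), (260, 157.5), (264, 157.5), (268, 157.5), (272, 157.5), (276, 157.5), (280, 157.5), (284, 157.5), (288, 155.5), (292, 155.5)]
[[-79.6, 82.8], [-96.1, 69.1], [-95.9, 55.8], [-95.7, 42.4], [-95.5, 29.1], [-91.9, 15.8], [-91.7, 2.4], [-91.5, -10.9], [-91.3, -24.3], [-91.0, -37.6], [-90.8, -51.0], [-90.6, -64.3], [-83.7, -77.6], [-83.5, -90.9]]
```

play_rows(
  series=[
    [2.5,0,0,0,0,0,0],
    [2.5,0,0,0,0,0,0],
    [2,-0.6,0,0,0,0.0056,0],
    [2,-0.6,0,0,0,0.0056,0],
    [2,-0.6,0,0,0,0.0056,0],
    [2,-0.6,0,0,0,0.0056,0],
    [2,-0.6,0,0,0,0.0056,0],
    [2,-0.6,0,0,0,0.0056,0],
    [2,-0.6,0,0,0,0.0056,0],
    [2,-0.6,0,0,0,0.0056,0],
    [2,-0.6,0,0,0,0.0056,0],
    [2,-0.6,0,0,0,0.0056,0],
    [2,0,0,0,0,0.005,0],
  ],
)

```text
time: 18.43
tcp_pos: [504.8, -33.9, -18.2]
orientation: [-180.0, 0.0, -2.0]
contact_force: [-5.7, 0.4, 2.4]
gripper_width: 93.9
gripper_force: 2.5
```

```bash
python3 look.py s8; python3 lat.py s8 164 206
```

```text
[505.5 -34.  -18.2] [-180.   -0.   -2.] [-3.1  1.8  0.8]
[[-115.1, 107.2], [-125.2, 107.0], [-135.5, 123.6], [-145.3, 110.0], [-155.3, 109.8], [-165.3, 109.6], [-175.3, 109.5], [-185.4, 109.3], [-195.4, 109.1], [-205.4, 108.9], [-215.6, 125.4], [-225.6, 125.2], [-235.4, 111.7], [-245.4, 111.5]] 109.70938919634575
[[-111.4, -126.3], [-121.4, -126.4], [-131.4, -126.5], [-141.5, -126.7], [-151.5, -126.8], [-161.5, -126.9], [-171.5, -125.6], [-182.6, -60.6], [-191.5, -125.5], [-201.5, -124.8], [-211.5, -124.9], [-221.5, -124.7], [-231.5, -124.5], [-241.4, -124.6]] -125.55728734382996
```

The tray is centred within about 1 mm and square to within about 1°. I'll push straight in.

play_rows(
  series=[
    [2,0,0,0,0,0,0],
    [2.5,0,0,0,0,0,0],
    [2.5,0,0,0,0,0,0],
    [2.5,0,0,0,0,0,0],
    [2.5,0,0,0,0,0,0],
    [2.5,0,0,0,0,0,0],
    [2.5,0,0,0,0,0,0],
    [2.5,0,0,0,0,0,0],
    [2.5,0,0,0,0,0,0],
    [2.5,0,0,0,0,0,0],
  ],
)

```text
time: 19.37
tcp_pos: [529.1, -35.3, -18.2]
orientation: [-180.0, 0.1, -2.1]
contact_force: [-6.2, -0.2, 1.6]
gripper_width: 93.9
gripper_force: 2.7
```

play_rows(
  series=[
    [2.5,0,0,0,0,0,0],
    [2.5,0,0,0,0,0,0],
    [2.5,0,0,0,0,0,0],
    [2.5,0,0,0,0,0,0],
    [2.5,0,0,0,0,0,0],
    [2.5,0,0,0,0,0,0],
    [2.5,0,0,0,0,0,0],
    [2.5,0,0,0,0,0,0],
  ],
)

```text
time: 20.03
tcp_pos: [549.1, -36.0, -18.2]
orientation: [-180.0, 0.1, -2.0]
contact_force: [-5.7, -0.4, 3.0]
gripper_width: 93.9
gripper_force: 2.7
```

```bash
python3 look.py s9; python3 lat.py s9 160 190
```

```text
[549.8 -36.  -18.2] [-180.    -0.    -2.1] [-2.8 -0.2  1.1]
[[-101.7, 107.5], [-111.8, 107.3], [-122.1, 123.8], [-132.1, 123.6], [-141.5, 83.4], [-152.0, 109.9], [-162.0, 109.7], [-172.0, 109.6], [-182.0, 109.3], [-192.0, 109.1]] 109.44352401307674
[[-98.0, -126.9], [-108.0, -126.9], [-118.1, -126.4], [-128.1, -126.5], [-138.1, -126.6], [-148.1, -126.7], [-158.1, -126.9], [-168.2, -125.9], [-179.1, -71.6], [-188.2, -125.4]] -126.55108856600677
```

play_rows(
  series=[
    [2.5,0,0,0,0,0,0],
    [2.5,0,0,0,0,0,0],
    [2.5,0,0,0,0,0,0],
    [2.5,0,0,0,0,0,0],
    [2.5,0,0,0,0,0,0],
    [2.5,0,0,0,0,0,0],
    [2.5,0,0,0,0,0,0],
    [2.5,0,0,0,0,0,0],
    [2.5,0,0,0,0,0,0],
    [2.5,0,0,0,0,0,0],
    [2.5,0,0,0,0,0,0],
    [2.5,0,0,0,0,0,0],
    [2.5,0,0,0,0,0,0],
    [2.5,0,0,0,0,0,0],
    [2.5,0,0,0,0,0,0],
    [2.5,0,0,0,0,0,0],
  ],
)

```text
time: 21.47
tcp_pos: [589.0, -37.4, -18.2]
orientation: [-180.0, 0.1, -2.0]
contact_force: [-5.9, 0.2, 3.4]
gripper_width: 94.1
gripper_force: 2.7
```

play_rows(
  series=[
    [2.5,0,0,0,0,0,0],
    [2.5,0,0,0,0,0,0],
    [2.5,0,0,0,0,0,0],
    [2.5,0,0,0,0,0,0],
    [2.5,0,0,0,0,0,0],
    [2.5,0,0,0,0,0,0],
    [2.5,0,0,0,0,0,0],
    [2.5,0,0,0,0,0,0],
    [2.5,0,0,0,0,0,0],
    [2.5,0,0,0,0,0,0],
    [2.5,0,0,0,0,0,0],
    [2.5,0,0,0,0,0,0],
    [2.5,0,0,0,0,0,0],
    [2.5,0,0,0,0,0,0],
    [2.5,0,0,0,0,0,0],
    [2.5,0,0,0,0,0,0],
  ],
)

```text
time: 22.8
tcp_pos: [629.0, -38.8, -18.2]
orientation: [-180.0, 0.1, -2.0]
contact_force: [-4.9, 0.1, 2.0]
gripper_width: 94.1
gripper_force: 2.7
```

play_rows(
  series=[
    [2,0,0,0,0,0,0],
    [2,0,0,0,0,0,0],
    [2,0,0,0,0,0,0],
    [2,0,0,0,0,0,0],
    [2,0,0,0,0,0,0],
    [2,0,0,0,0,0,0],
    [2,0,0,0,0,0,0],
    [2,0,0,0,0,0,0],
    [2,0,0,0,0,0,0],
    [2,0,0,0,0,0,0],
    [2,0,0,0,0,0,0],
    [2,0,0,0,0,0,0],
    [2,0,0,0,0,0,0],
  ],
)

```text
time: 23.88
tcp_pos: [655.0, -39.7, -18.2]
orientation: [-180.0, 0.1, -2.0]
contact_force: [-5.0, -1.1, 2.1]
gripper_width: 93.8
gripper_force: 2.7
```

play_rows(
  series=[
    [1.5,0,0,0,0,0,0],
    [1.5,0,0,0,0,0,0],
    [1.5,0,0,0,0,0,0],
    [1.5,0,0,0,0,0,0],
    [1,0,0,0,0,0,0],
    [1,0,0,0,0,0,0],
    [1,0,0,0,0,0,0],
    [1,0,0,0,0,0,0],
  ],
)

```text
time: 24.55
tcp_pos: [664.9, -40.1, -18.2]
orientation: [-180.0, 0.1, -2.0]
contact_force: [-4.7, 0.5, 2.2]
gripper_width: 94.0
gripper_force: 2.7
```

play_rows(
  series=[
    [1,0,0,0,0,0,0],
    [1,0,0,0,0,0,0],
    [1,0,0,0,0,0,0],
    [1,0,0,0,0,0,0],
  ],
)

```text
time: 24.88
tcp_pos: [668.9, -40.3, -18.2]
orientation: [-180.0, 0.1, -2.0]
contact_force: [-4.8, -0.5, 2.5]
gripper_width: 94.2
gripper_force: 2.7
```

play_rows(
  series=[
    [1,0,0,0,0,0,0],
    [1,0,0,0,0,0,0],
    [1,0,0,0,0,0,0],
  ],
)

```text
time: 25.13
tcp_pos: [670.1, -40.4, -18.2]
orientation: [180.0, 0.3, -2.0]
contact_force: [-10.6, -0.2, 5.6]
gripper_width: 93.8
gripper_force: 7.9
```

play_rows(
  series=[
    [1,0,0,0,0,0,0],
    [0,0,0,0,0,0,0],
  ],
)

```text
time: 25.3
tcp_pos: [670.1, -40.4, -18.2]
orientation: [180.0, 0.4, -1.9]
contact_force: [-12.2, -1.0, 6.1]
gripper_width: 93.8
gripper_force: 8.3
```

play_rows(
  series=[
    [1,0,0,0,0,0,0],
    [0,0,0,0,0,0,0],
    [0,0,0,0,0,0,0],
  ],
)

```text
time: 25.55
tcp_pos: [670.1, -40.4, -18.3]
orientation: [180.0, 0.5, -1.9]
contact_force: [-13.7, -0.1, 7.1]
gripper_width: 94.0
gripper_force: 9.2
```

Solid against the stop. I'll retreat and check.

play_rows(
  series=[
    [-3,0,0,0,0,0,0],
    [-6,0,0,0,0,0,0],
    [-15,0,0,0,0,0,0],
    [-30,0,0,0,0,0,0],
    [-35,0,-15,0,0,0,0],
    [-35,0,-20,0,0,0,0],
    [-35,0,-20,0,0,0,0],
    [-35,0,-20,0,0,0,0],
    [-35,0,-20,0,0,0,0],
    [-35,0,-20,0,0,0,0],
    [-20,0,-10,0,0,0,0],
    [0,0,0,0,0,0,0],
    [0,0,0,0,0,0,0],
  ],
)

```text
time: 26.63
tcp_pos: [392.3, -30.7, 108.2]
orientation: [179.9, -0.4, -2.1]
contact_force: [0.1, -0.4, 1.6]
gripper_width: 93.9
gripper_force: 0.0
```

```bash
python3 look.py s10
python3 - <<'E'
from h import *
t=dict(np.load("s10t.npz")); t0=dict(np.load("top0.npz")); a=np.radians(2.0); M=np.array([[np.cos(a),-np.sin(a)],[np.sin(a),np.cos(a)]])
p=[]
for u in range(232,304,5):
    col=t["frame"][154:180,u].min(1).astype(float); g=-np.diff(col); i=int(np.argmax(g)); p.append((u,154+i+.5))
print(((ray(t,p,20)-[780,-41.7])@M.T).round(1).tolist())
d=cv2.absdiff(t["frame"],t0["frame"]).max(2)
for n,(x0,y0,x1,y1) in dict(pump=(335,125,362,155),tumbler=(172,125,200,155),dish=(344,202,384,240),brush=(158,176,182,258),rack=(214,90,318,98)).items(): print(n,(d[y0:y1,x0:x1]>40).sum())
E
```

```text
[392.  -30.6 107.2] [180.   -0.2  -2.1] [-0.5 -0.7 -1.1]
[[-103.4, 109.1], [-103.2, 92.4], [-102.9, 75.7], [-102.6, 59.0], [-102.4, 42.3], [-102.1, 25.6], [-101.8, 8.9], [-104.9, -7.8], [-104.6, -24.5], [-104.4, -41.2], [-104.1, -57.8], [-103.9, -74.5], [-106.9, -91.2], [-106.7, -107.9], [-106.4, -124.5]]
pump 0
tumbler 0
dish 0
brush 0
rack 0
```

Run:
```python
from h import *
t=dict(np.load("s10t.npz")); f=cv2.cvtColor(t["frame"],cv2.COLOR_BGR2GRAY).astype(float)
print(f[140:172,[235,250,265,280,295]].astype(int).T.tolist())
def fit(r0,r1,us,z,lvl):
    p=[]
    for u in us:
        c=f[r0:r1,u]; i=[j for j in range(len(c)-1) if c[j]>=lvl>c[j+1]]
        if i: j=i[-1]; p.append((u,r0+j+(c[j]-lvl)/(c[j]-c[j+1])))
    w=ray(t,p,z); k=np.polyfit(w[:,1],w[:,0],1); r=w[:,0]-np.polyval(k,w[:,1]); g=abs(r)<4; k=np.polyfit(w[g,1],w[g,0],1)
    return -np.degrees(np.arctan(k[0])),np.polyval(k,-40),r.std()
print("front",fit(154,172,range(230,303),20,130)); print("deck",fit(143,154,range(224,311),52,130)); print("back rail",fit(90,97,range(224,311),86,130))
```

```text
[[167, 139, 118, 82, 110, 160, 179, 173, 187, 187, 191, 161, 102, 148, 191, 188, 186, 188, 188, 182, 138, 66, 93, 121, 117, 118, 117, 118, 117, 119, 116, 115], [139, 141, 163, 187, 172, 154, 173, 172, 172, 187, 189, 162, 104, 106, 148, 189, 186, 187, 186, 205, 185, 74, 95, 124, 123, 124, 123, 123, 121, 120, 120, 119], [213, 213, 213, 213, 215, 197, 184, 178, 161, 190, 191, 163, 104, 103, 146, 190, 188, 186, 187, 182, 165, 125, 69, 66, 91, 117, 114, 112, 113, 114, 115, 116], [220, 218, 212, 205, 203, 189, 179, 173, 161, 190, 190, 163, 104, 105, 148, 189, 185, 185, 186, 188, 169, 123, 80, 63, 92, 119, 117, 119, 121, 119, 120, 118], [127, 126, 126, 127, 124, 113, 145, 178, 172, 187, 188, 192, 164, 103, 148, 189, 185, 185, 185, 186, 186, 191, 158, 67, 89, 114, 113, 112, 112, 111, 112, 112]]
front (np.float64(-3.1574867717371258), np.float64(676.6015470457904), np.float64(2.141279661898669))
deck (np.float64(-0.9309518635362318), np.float64(704.9045905151333), np.float64(6.412664650529592))
back rail (np.float64(-1.554164428525235), np.float64(883.6080543484751), np.float64(0.4301236822827098))
```

Run:
```python
from h import *
t=dict(np.load("s10t.npz"))
def g(n): return cv2.cvtColor(dict(np.load(n))["frame"],cv2.COLOR_BGR2GRAY).astype(float)
f=g("s10t.npz"); f0=g("top0.npz"); f6=g("s6t.npz")
def fit(f,r0,r1,us,z,lvl,d):
    p=[]
    for u in us:
        c=f[r0:r1,u]
        if d<0: i=[j for j in range(len(c)-1) if c[j]>=lvl>c[j+1]][-1:]
        else: i=[j for j in range(len(c)-1) if c[j]<lvl<=c[j+1]][:1]
        if i: j=i[0]; p.append((u,r0+j+(c[j]-lvl)/(c[j]-c[j+1])))
    w=ray(t,p,z)
    l=w[w[:,1]>20].mean(0) ; r=w[w[:,1]<-90].mean(0)
    k=(l[0]-r[0])/(l[1]-r[1]); return "yaw %.2f x(-40) %.1f n %d"%(-np.degrees(np.arctan(k)), r[0]+k*(-40-r[1]),len(p)),np.array(p)[:,1].round(1).tolist()
us=[*range(228,246),*range(284,300)]
print(fit(f,156,166,us,20,150,-1))
us=[*range(226,246),*range(288,308)]
print("deck bottom",fit(f0,147,154,us,52,150,-1))
print("rear rail top",fit(f0,88,97,us,88,150,1))
```

```text
('yaw -3.09 x(-40) 677.2 n 33', [159.6, 159.2, 159.5, 159.4, 159.7, 159.7, 159.7, 159.7, 159.7, 160.1, 160.1, 160.1, 160.1, 160.1, 160.1, 160.1, 160.2, 161.4, 161.4, 161.4, 161.4, 161.7, 161.7, 161.7, 161.7, 161.7, 161.7, 161.7, 162.1, 162.1, 162.1, 162.1, 162.1])
deck bottom ('yaw nan x(-40) nan n 20', [147.5, 147.4, 147.5, 147.6, 147.6, 147.7, 147.6, 147.7, 147.6, 147.6, 147.8, 147.9, 147.9, 147.8, 147.8, 147.7, 150.2, 147.9, 147.8, 147.8])
rear rail top ('yaw -2.06 x(-40) 889.0 n 40', [92.1, 92.0, 92.1, 92.2, 92.1, 92.1, 92.2, 92.0, 91.9, 92.0, 92.7, 92.6, 92.8, 92.8, 92.8, 92.8, 92.8, 92.8, 92.7, 92.7, 93.1, 93.1, 93.3, 93.3, 93.4, 93.4, 93.2, 93.3, 93.3, 93.4, 93.3, 93.1, 93.2, 93.2, 93.1, 93.7, 93.7, 93.8, 93.8, 93.8])<stdin>:13: RuntimeWarning: Mean of empty slice.
  ret = um.true_divide(
```

The front edge reads about 1° clockwise of the rack, so the right back corner may be a few mm short. I'll push again, offset to the right half of the front wall.

play_rows(
  series=[
    [15,15,5,0,0,0,0],
    [30,20,15,0,0,0,0],
    [30,15,20,0,0,0,0],
    [30,0,25,0,0,0,0],
    [30,0,25,0,0,0,0],
    [30,0,20,0,0,0,0],
    [30,0,10,0,0,0,0],
    [25,0,3,0,0,0,0],
    [15,0,0,0,0,0,0],
    [5,0,0,0,0,0,0],
    [0,0,0,0,0,0,0],
    [0,0,0,0,0,0,0],
  ],
)

```text
time: 27.73
tcp_pos: [628.0, -88.7, -17.7]
orientation: [-180.0, 0.1, -2.0]
contact_force: [-0.6, -0.5, -0.1]
gripper_width: 93.6
gripper_force: 0.0
```

play_rows(
  series=[
    [6,0,0,0,0,0,0],
    [8,0,0,0,0,0,0],
    [8,0,0,0,0,0,0],
    [5,0,0,0,0,0,0],
    [2,0,0,0,0,0,0],
    [1,0,0,0,0,0,0],
    [1,0,0,0,0,0,0],
    [1,0,0,0,0,0,0],
  ],
)

```text
time: 28.4
tcp_pos: [660.4, -90.0, -16.3]
orientation: [180.0, 0.0, -2.0]
contact_force: [-0.5, 0.5, 0.1]
gripper_width: 93.9
gripper_force: 0.0
```

play_rows(
  series=[
    [1,0,0,0,0,0,0],
    [1,0,0,0,0,0,0],
    [1,0,0,0,0,0,0],
  ],
)

```text
time: 28.65
tcp_pos: [663.5, -90.1, -16.2]
orientation: [180.0, 0.0, -2.0]
contact_force: [-0.3, -0.8, 0.7]
gripper_width: 93.8
gripper_force: 0.0
```

play_rows(
  series=[
    [1,0,0,0,0,0,0],
    [1,0,0,0,0,0,0],
    [1,0,0,0,0,0,0],
  ],
)

```text
time: 28.9
tcp_pos: [666.6, -90.2, -16.2]
orientation: [180.0, 0.0, -2.0]
contact_force: [0.0, -0.6, -0.2]
gripper_width: 94.1
gripper_force: 0.0
```

play_rows(
  series=[
    [0.7,0,1,0,0,0,0],
    [0.7,0,1,0,0,0,0],
  ],
)

```text
time: 29.07
tcp_pos: [667.2, -90.2, -18.1]
orientation: [-180.0, 0.1, -2.0]
contact_force: [-3.9, 0.7, 2.5]
gripper_width: 94.2
gripper_force: 1.8
```

play_rows(
  series=[
    [0.7,0,0,0,0,0,0],
    [0.7,0,0,0,0,0,0],
  ],
)

```text
time: 29.23
tcp_pos: [667.2, -90.1, -18.4]
orientation: [-180.0, 0.3, -2.0]
contact_force: [-7.5, 0.4, 4.6]
gripper_width: 93.8
gripper_force: 3.8
```

play_rows(
  series=[
    [1,0,0,0,0,0,0],
    [1,0,0,0,0,0,0],
  ],
)

```text
time: 29.4
tcp_pos: [667.2, -90.2, -18.4]
orientation: [-180.0, 0.5, -2.0]
contact_force: [-12.7, -0.0, 7.5]
gripper_width: 94.0
gripper_force: 6.2
```

play_rows(
  series=[
    [1,0,0,0,0,0,0],
    [1,0,0,0,0,0,0],
  ],
)

```text
time: 29.57
tcp_pos: [667.2, -90.2, -18.4]
orientation: [-180.0, 0.8, -1.9]
contact_force: [-16.4, -0.2, 10.6]
gripper_width: 93.8
gripper_force: 8.2
```

play_rows(
  series=[
    [-4,0,0,0,0,0,0],
    [-8,0,0,0,0,0,0],
    [-20,0,0,0,0,0,0],
    [-35,0,0,0,0,0,0],
    [-35,0,-15,0,0,0,0],
    [-35,0,-25,0,0,0,0],
    [-35,0,-25,0,0,0,0],
    [-35,0,-25,0,0,0,0],
    [-35,0,-25,0,0,0,0],
    [-20,0,-10,0,0,0,0],
    [0,0,0,0,0,0,0],
  ],
)

```text
time: 30.48
tcp_pos: [415.7, -81.8, 107.3]
orientation: [179.8, -0.5, -2.1]
contact_force: [1.3, -0.4, 0.1]
gripper_width: 94.2
gripper_force: 0.0
```

```bash
python3 look.py s11
cat > chk.py <<'E'
import sys
from h import *
def g(n): return cv2.cvtColor(dict(np.load(n))["frame"],cv2.COLOR_BGR2GRAY).astype(float)
a=np.radians(2.06); M=np.array([[np.cos(a),-np.sin(a)],[np.sin(a),np.cos(a)]])
def rk(w): return ((w-[780,-41.7])@M.T).round(1)
t=dict(np.load(sys.argv[1]+"t.npz")); f=g(sys.argv[1]+"t.npz")
p=[]
for u in [*range(228,246),*range(284,300)]:
    c=f[156:166,u]; i=[j for j in range(9) if c[j]>=150>c[j+1]][-1:]
    if i: j=i[0]; p.append((u,156+j+(c[j]-150)/(c[j]-c[j+1])))
w=ray(t,p,20); l=w[w[:,1]>20].mean(0); r=w[w[:,1]<-90].mean(0); print("top: front L,R in rack",rk(np.array([l,r])).tolist(),"rel yaw",-np.degrees(np.arctan((l[0]-r[0])/(l[1]-r[1])))+2.06)
print(f[153:160,222:232].astype(int).tolist()); print(f[153:162,296:306].astype(int).tolist())
# side view: front rim line vs. rack front deck wire
s=dict(np.load(sys.argv[1]+".npz")); q=cv2.cvtColor(s["frame"],cv2.COLOR_BGR2GRAY).astype(float)
X=lambda x,y,z:np.r_[np.linalg.inv(M)@[x,y]+[780,-41.7],z]
out=[]
for y in list(range(-115,-60,5))+list(range(60,120,5)):
    e=proj(s,[X(-75,y,20),X(-125,y,20)]); n=101; L=np.linspace(e[0],e[1],n).astype(np.float32)
    v=cv2.remap(q.astype(np.float32),L[:,0][None],L[:,1][None],cv2.INTER_LINEAR)[0]; i=int(np.argmin(np.diff(v)[20:]))+20; out.append((y,-75-50*(i+.5)/(n-1)))
o=np.array(out); k=np.polyfit(o[:,0],o[:,1],1); print("side:",o[:,1].round(1).tolist(),"rel yaw",-np.degrees(np.arctan(k[0])))
E
python3 chk.py s11; python3 chk.py s10 | tail -1
```

```text
[416.6 -81.7 105.6] [179.9  -0.4  -2.1] [ 0.1  0.9 -0. ]
top: front L,R in rack [[-101.0, 92.7], [-104.2, -89.6]] rel yaw -1.013725763561518
[[122, 157, 200, 71, 63, 86, 202, 94, 110, 111], [120, 207, 117, 66, 67, 102, 199, 94, 111, 110], [161, 181, 59, 65, 66, 102, 201, 96, 110, 110], [188, 89, 66, 65, 66, 98, 199, 93, 109, 110], [134, 66, 66, 67, 64, 118, 199, 92, 109, 108], [69, 64, 67, 64, 66, 139, 199, 134, 129, 129], [64, 65, 67, 67, 94, 127, 177, 163, 149, 161]]
[[104, 103, 101, 102, 105, 128, 130, 59, 108, 177], [149, 148, 148, 148, 150, 154, 163, 60, 65, 144], [189, 190, 190, 191, 191, 151, 163, 57, 60, 84], [186, 185, 186, 187, 188, 152, 162, 56, 61, 65], [187, 185, 185, 187, 187, 150, 162, 57, 63, 61], [187, 186, 187, 187, 188, 151, 164, 58, 63, 64], [186, 186, 186, 187, 187, 152, 149, 60, 63, 62], [187, 187, 187, 187, 188, 161, 127, 60, 62, 64], [191, 191, 191, 191, 193, 184, 127, 61, 62, 64]]
side: [-104.2, -103.8, -103.8, -105.8, -103.2, -103.8, -105.2, -103.8, -104.2, -104.2, -103.2, -100.8, -100.2, -100.8, -100.8, -99.8, -101.2, -100.2, -99.2, -99.8, -99.2, -100.2, -99.8] rel yaw -1.25834670173815
side: [-104.2, -103.8, -103.8, -105.8, -103.2, -103.8, -105.2, -102.2, -104.2, -104.2, -101.8, -100.8, -100.2, -100.8, -100.8, -99.8, -101.2, -100.2, -100.8, -99.8, -100.2, -99.8, -99.8] rel yaw -1.1320775868117738
```

Run:
```python
from h import *
a=np.radians(2.06); M=np.array([[np.cos(a),-np.sin(a)],[np.sin(a),np.cos(a)]])
X=lambda x,y,z:np.r_[np.linalg.inv(M)@[x,y]+[780,-41.7],z]
for nm in ("side0.npz","top0.npz"):
    s=dict(np.load(nm)); q=cv2.cvtColor(s["frame"],cv2.COLOR_BGR2GRAY).astype(np.float32)
    for lab,x0,x1,z in (("deck front",-50,-80,54),("rear rail",135,85,86)):
        o=[]
        for y in range(-140,141,4):
            e=proj(s,[X(x0,y,z),X(x1,y,z)]); L=np.linspace(e[0],e[1],101).astype(np.float32)
            v=cv2.remap(q,L[:,0][None],L[:,1][None],cv2.INTER_LINEAR)[0]; d=np.diff(v)
            i=int(np.argmin(d)) if lab[0]=="d" else int(np.argmax(d)); o.append((y,x0+(x1-x0)*(i+.5)/100))
        o=np.array(o); k=np.polyfit(o[:,0],o[:,1],1)
        for _ in range(4):
            r=o[:,1]-np.polyval(k,o[:,0]); g=abs(r)<max(2,1.5*np.median(abs(r))); k=np.polyfit(o[g,0],o[g,1],1)
        print(nm,lab,"dyaw %.2f x %.1f n %d sd %.1f"%(-np.degrees(np.arctan(k[0])),k[1],g.sum(),r[g].std()), np.median(o[:20,1]).round(1),np.median(o[-20:,1]).round(1))
```

```text
side0.npz deck front dyaw -0.10 x -59.6 n 50 sd 0.8 -60.5 -59.6
side0.npz rear rail dyaw 0.06 x 100.6 n 41 sd 0.6 113.5 100.2
top0.npz deck front dyaw 0.24 x -61.9 n 58 sd 1.0 -62.4 -62.9
top0.npz rear rail dyaw 1.27 x 106.7 n 44 sd 4.8 111.2 110.5
```

The tray's right side is about 4 mm short. The down-pressure of the fingers was locking it by friction. I'll push again with the right finger leading and the down-pressure relieved.

play_rows(
  series=[
    [15,0,10,0,0,-0.02,0],
    [30,0,25,0,0,-0.02,0],
    [35,0,25,0,0,0,0],
    [35,0,25,0,0,0,0],
    [35,0,20,0,0,0,0],
    [35,0,12,0,0,0,0],
    [30,0,5,0,0,0,0],
    [15,0,0,0,0,0,0],
    [5,0,0,0,0,0,0],
    [0,0,0,0,0,0,0],
    [0,0,0,0,0,0,0],
  ],
)

```text
time: 31.5
tcp_pos: [648.0, -81.2, -18.4]
orientation: [-180.0, 0.1, 0.3]
contact_force: [0.4, -0.4, 0.1]
gripper_width: 93.9
gripper_force: 0.0
```

play_rows(
  series=[
    [5,4,0,0,0,0,0],
    [5,4,0,0,0,0,0],
    [3,0,0,0,0,0,0],
    [1,0,0,0,0,0,0],
    [1,0,0,0,0,0,0],
    [1,0,0,0,0,0,0],
  ],
)

```text
time: 32.0
tcp_pos: [664.7, -89.5, -16.5]
orientation: [180.0, -0.0, 0.2]
contact_force: [0.1, -0.0, -0.7]
gripper_width: 93.9
gripper_force: 0.0
```

play_rows(
  series=[
    [0.7,0,0,0,0,0,0],
    [0.7,0,0,0,0,0,0],
    [0.7,0,0,0,0,0,0],
  ],
)

```text
time: 32.25
tcp_pos: [666.8, -89.3, -16.8]
orientation: [180.0, 0.0, 0.3]
contact_force: [0.3, -0.2, -0.2]
gripper_width: 94.1
gripper_force: 0.0
```

play_rows(
  series=[
    [1,0,-0.3,0,0,0,0],
    [1,0,-0.3,0,0,0,0],
  ],
)

```text
time: 32.42
tcp_pos: [668.8, -89.3, -16.2]
orientation: [180.0, 0.0, 0.3]
contact_force: [0.2, -1.0, 0.5]
gripper_width: 94.2
gripper_force: 0.0
```

play_rows(
  series=[
    [1,0,0.3,0,0,0,0],
    [1,0,0.3,0,0,0,0],
  ],
)

```text
time: 32.58
tcp_pos: [669.5, -89.3, -16.6]
orientation: [-180.0, 0.2, 0.3]
contact_force: [-6.8, 0.3, 5.4]
gripper_width: 94.2
gripper_force: 3.1
```

play_rows(
  series=[
    [1,0,0.3,0,0,0,0],
    [1,0,0,0,0,0,0],
  ],
)

```text
time: 32.75
tcp_pos: [669.5, -89.2, -16.7]
orientation: [-180.0, 0.4, 0.3]
contact_force: [-10.8, -0.8, 7.1]
gripper_width: 94.0
gripper_force: 5.4
```

```bash
python3 look.py s12
python3 - <<'E'
from h import *
s=dict(np.load("s12.npz")); t=dict(np.load("s12t.npz"))
o=-s["R"].T@s["t"]; print(o.round())
st=np.array([669,-89,0]); 
for z in (0,10,20,40): print(z,proj(s,[[st[0],st[1]+53,z],[st[0],st[1]-53,z]]).round(1).tolist())
q=cv2.cvtColor(s["frame"],cv2.COLOR_BGR2GRAY); print(q[172:200:1,190:240:2].tolist())
E
```

```text
[669.4 -89.3 -16.7] [-180.     0.4    0.3] [-9.3 -0.7  7.9]
[ 503.  886. 1093.]
0 [[230.7, 189.2], [235.5, 162.8]]
10 [[230.6, 186.9], [235.4, 160.6]]
20 [[230.5, 184.6], [235.3, 158.3]]
40 [[230.2, 180.0], [235.1, 153.6]]
[[188, 189, 180, 179, 176, 175, 179, 180, 177, 177, 171, 172, 158, 145, 147, 123, 160, 180, 146, 132, 135, 115, 108, 80, 76], [186, 187, 178, 171, 181, 188, 191, 185, 179, 181, 175, 170, 173, 165, 154, 121, 167, 181, 150, 137, 136, 116, 109, 81, 76], [162, 167, 156, 166, 182, 187, 189, 179, 175, 187, 181, 168, 179, 180, 169, 127, 175, 182, 151, 137, 136, 117, 108, 81, 78], [136, 148, 140, 159, 165, 161, 167, 169, 173, 188, 182, 166, 182, 183, 167, 134, 180, 182, 150, 137, 136, 118, 102, 80, 78], [149, 136, 152, 157, 154, 146, 147, 160, 162, 174, 176, 164, 178, 179, 161, 135, 182, 182, 152, 136, 136, 122, 106, 82, 78], [173, 152, 173, 173, 169, 166, 154, 157, 152, 155, 172, 158, 163, 163, 150, 139, 182, 183, 156, 136, 136, 126, 120, 88, 75], [182, 168, 177, 180, 182, 181, 173, 173, 167, 156, 172, 156, 155, 150, 125, 150, 183, 184, 158, 137, 137, 130, 123, 89, 74], [
[... 1928 characters left out ...]
 172, 124, 138, 182, 185, 180, 141, 90, 109, 135, 132, 130, 129, 131], [161, 163, 161, 161, 155, 140, 155, 163, 169, 158, 177, 171, 128, 136, 182, 184, 176, 128, 88, 120, 137, 134, 131, 130, 133], [179, 178, 179, 178, 175, 158, 159, 166, 165, 150, 164, 163, 130, 151, 183, 184, 172, 120, 88, 124, 137, 134, 131, 130, 133], [182, 182, 183, 183, 183, 178, 178, 176, 166, 164, 163, 156, 123, 165, 184, 184, 173, 122, 88, 128, 137, 133, 131, 131, 133], [177, 178, 182, 184, 184, 182, 181, 177, 168, 179, 179, 159, 124, 173, 184, 184, 177, 122, 93, 131, 136, 133, 131, 131, 132], [163, 174, 186, 190, 181, 176, 178, 176, 169, 183, 184, 151, 125, 175, 184, 184, 176, 112, 95, 132, 135, 132, 130, 131, 129]]
```

```bash
python3 - <<'E'
from workcell import sensors
s=sensors.get_state(); print(s["contact_force"],s["ft_torque"],s["tcp_pos"])
E
python3 chk.py s12 | cut -c1-200
```

```text
[-9.09373451  0.08311595  7.13589477] [0.35351395 1.76288799 0.49999992] [669.40291003 -89.24529368 -16.71699496]
top: front L,R in rack [[-101.4, 94.0], [nan, nan]] rel yaw nan
[[127, 165, 208, 73, 67, 90, 211, 100, 115, 116], [126, 218, 123, 70, 69, 106, 209, 100, 117, 115], [167, 190, 62, 69, 69, 106, 211, 98, 117, 114], [197, 93, 69, 70, 68, 104, 210, 98, 116, 116], [140,
[[79, 79, 80, 81, 80, 81, 81, 52, 41, 93], [79, 79, 80, 80, 80, 81, 79, 43, 57, 89], [81, 82, 79, 81, 80, 82, 73, 33, 62, 83], [79, 81, 81, 80, 81, 80, 68, 30, 74, 76], [80, 79, 80, 79, 82, 81, 52, 43
side: [-111.2, -115.2, -110.2, -100.2, -99.8, -122.2, -123.8, -123.2, -124.2, -124.8, -122.8, -100.8, -100.2, -100.8, -100.8, -99.8, -101.2, -100.8, -99.2, -99.8, -99.2, -100.2, -99.8] rel yaw -4.6685chk.py:11: RuntimeWarning: Mean of empty slice.
  w=ray(t,p,20); l=w[w[:,1]>20].mean(0); r=w[w[:,1]<-90].mean(0); print("top: front L,R in rack",rk(np.array([l,r])).tolist(),"rel yaw",-np.degrees(np.arctan((l[0]-r[0])/(l[1]-r[1])))+2.06)
  ret = um.true_divide(
```

play_rows(
  series=[
    [-4,0,0,0,0,0,0],
    [-8,0,0,0,0,0,0],
    [-20,0,0,0,0,0,0],
    [-35,0,0,0,0,0,0],
    [-35,0,-15,0,0,0,0],
    [-35,0,-25,0,0,0,0],
    [-35,0,-25,0,0,0,0],
    [-35,0,-25,0,0,0,0],
    [-35,0,-25,0,0,0,0],
    [-20,0,-10,0,0,0,0],
    [0,0,0,0,0,0,0],
  ],
)

```text
time: 33.77
tcp_pos: [414.6, -91.1, 108.3]
orientation: [179.8, -0.4, 0.2]
contact_force: [1.0, -0.5, 0.6]
gripper_width: 94.1
gripper_force: 0.0
```

```bash
python3 look.py s13; python3 chk.py s13
python3 - <<'E'
from h import *
a=cv2.absdiff(np.load("s13.npz")["frame"],np.load("s11.npz")["frame"]).max(2); y,x=np.where(a[120:260,130:250]>30); print(len(x), x.min()+130 if len(x) else 0,x.max()+130 if len(x) else 0)
s=dict(np.load("s13.npz")); q=cv2.cvtColor(s["frame"],cv2.COLOR_BGR2GRAY)
for y in (-110,-80,-30,0,30,80,110):
    p=proj(s,[[780-104+.036*y,-38+y,10]])[0].astype(int); print(y,p,q[p[1],p[0]-12:p[0]+13].tolist())
E
```

```text
[415.6 -90.9 106.6] [179.9  -0.3   0.2] [ 0.  -0.3 -1.4]
top: front L,R in rack [[-101.0, 92.7], [-104.2, -89.6]] rel yaw -1.00805786796938
[[122, 157, 200, 70, 64, 86, 202, 95, 110, 110], [121, 207, 116, 67, 66, 102, 201, 95, 112, 109], [160, 183, 59, 66, 65, 101, 201, 94, 111, 110], [189, 88, 66, 67, 65, 98, 201, 94, 108, 110], [135, 66, 65, 65, 65, 117, 198, 94, 109, 108], [70, 64, 66, 67, 66, 140, 198, 135, 128, 129], [64, 66, 66, 67, 94, 129, 177, 163, 149, 162]]
[[103, 104, 102, 104, 104, 127, 130, 61, 109, 178], [150, 147, 149, 148, 150, 154, 162, 58, 66, 145], [190, 190, 190, 191, 191, 153, 161, 57, 64, 84], [186, 187, 186, 188, 188, 151, 162, 56, 62, 65], [187, 187, 186, 187, 188, 151, 162, 59, 61, 61], [186, 187, 186, 188, 188, 151, 163, 57, 62, 64], [186, 186, 187, 187, 188, 151, 148, 59, 64, 63], [187, 187, 188, 188, 188, 160, 127, 59, 64, 64], [192, 190, 190, 191, 192, 183, 128, 58, 64, 64]]
side: [-104.2, -103.8, -103.8, -105.8, -103.2, -103.8, -101.8, -102.2, -104.2, -104.2, -101.8, -102.2, -98.8, -100.8, -100.8, -99.8, -101.2, -100.8, -100.8, -99.8, -100.2, -100.2, -9
[... 300 characters left out ...]
 119, 118, 118]
-30 [230 178] [119, 119, 143, 167, 176, 177, 177, 175, 172, 170, 143, 109, 86, 81, 96, 114, 122, 122, 123, 123, 121, 121, 121, 121, 122]
0 [228 186] [130, 114, 131, 153, 169, 175, 177, 175, 170, 162, 133, 103, 84, 77, 87, 111, 120, 121, 121, 121, 121, 122, 123, 125, 126]
30 [226 194] [117, 111, 131, 163, 175, 177, 176, 175, 172, 164, 134, 104, 85, 84, 103, 122, 129, 128, 126, 124, 123, 123, 123, 123, 124]
80 [223 207] [129, 119, 144, 167, 176, 176, 177, 177, 176, 168, 140, 104, 90, 104, 122, 130, 130, 130, 128, 129, 129, 130, 130, 131, 129]
110 [221 216] [144, 148, 153, 164, 172, 175, 176, 176, 174, 160, 127, 93, 84, 101, 117, 122, 123, 123, 123, 123, 124, 124, 124, 123, 122]
```

The contact moments show only the left finger was touching, on the taller tab. The right finger passed over the 20 mm wall, so the tips are at about 20 mm, not 10. I sighted the near face of the finger earlier, which explains the error. I'll go 9 mm lower and repeat.

play_rows(
  series=[
    [15,0,10,0,0,0,0],
    [30,0,25,0,0,0,0],
    [35,0,25,0,0,0,0],
    [35,0,25,0,0,0,0],
    [35,0,20,0,0,0,0],
    [35,0,12,0,0,0,0],
    [25,0,5,0,0,0,0],
    [10,0,0,0,0,0,0],
    [5,0,0,0,0,0,0],
    [0,0,0,0,0,0,0],
    [0,0,0,0,0,0,0],
  ],
)

```text
time: 34.78
tcp_pos: [637.5, -89.2, -17.1]
orientation: [-180.0, 0.1, 0.3]
contact_force: [0.3, 0.7, 0.2]
gripper_width: 94.1
gripper_force: 0.0
```

play_rows(
  series=[
    [0,0,2,0,0,0,0],
    [0,0,2,0,0,0,0],
    [0,0,2,0,0,0,0],
    [0,0,0,0,0,0,0],
  ],
)

```text
time: 35.12
tcp_pos: [637.2, -89.5, -21.8]
orientation: [-180.0, 0.0, 0.2]
contact_force: [0.5, 0.4, -0.4]
gripper_width: 94.2
gripper_force: 0.0
```

play_rows(
  series=[
    [0,0,1,0,0,0,0],
    [0,0,1,0,0,0,0],
    [0,0,1,0,0,0,0],
    [0,0,0,0,0,0,0],
  ],
)

```text
time: 35.45
tcp_pos: [637.8, -89.5, -24.8]
orientation: [180.0, 0.0, 0.2]
contact_force: [-0.7, 0.5, 0.9]
gripper_width: 94.0
gripper_force: 0.0
```

play_rows(
  series=[
    [0,0,1,0,0,0,0],
    [0,0,1,0,0,0,0],
    [0,0,1,0,0,0,0],
    [0,0,0,0,0,0,0],
  ],
)

```text
time: 35.78
tcp_pos: [637.8, -89.5, -28.0]
orientation: [-180.0, 0.0, 0.3]
contact_force: [-0.4, 0.2, 0.1]
gripper_width: 94.0
gripper_force: 0.0
```

play_rows(
  series=[
    [5,0,0,0,0,0,0],
    [6,0,0,0,0,0,0],
    [5,0,0,0,0,0,0],
    [4,0,0,0,0,0,0],
    [2,0,0,0,0,0,0],
    [1,0,0,0,0,0,0],
    [1,0,0,0,0,0,0],
  ],
)

```text
time: 36.37
tcp_pos: [662.2, -89.4, -27.7]
orientation: [180.0, 0.0, 0.3]
contact_force: [-0.8, -0.5, -0.4]
gripper_width: 94.2
gripper_force: 0.0
```

play_rows(
  series=[
    [1,0,0,0,0,0,0],
    [1,0,0,0,0,0,0],
    [1,0,0,0,0,0,0],
  ],
)

```text
time: 36.62
tcp_pos: [663.5, -89.6, -27.8]
orientation: [180.0, 0.2, 0.2]
contact_force: [-3.9, -0.7, 1.2]
gripper_width: 94.0
gripper_force: 1.9
```

play_rows(
  series=[
    [1,0,0,0,0,0,0],
    [1,0,0,0,0,0,0],
  ],
)

```text
time: 36.78
tcp_pos: [666.0, -90.1, -27.9]
orientation: [179.9, 0.1, 0.2]
contact_force: [-4.4, -2.4, 1.0]
gripper_width: 93.9
gripper_force: 2.0
```

Now the right side makes contact and moves.

play_rows(
  series=[
    [1,0,0,0,0,0,0],
    [1,0,0,0,0,0,0],
  ],
)

```text
time: 36.95
tcp_pos: [667.5, -90.4, -27.9]
orientation: [179.9, 0.2, 0.2]
contact_force: [-7.6, -2.6, 3.6]
gripper_width: 94.0
gripper_force: 4.0
```

play_rows(
  series=[
    [1,0,0,0,0,0,0],
    [1,0,0,0,0,0,0],
  ],
)

```text
time: 37.12
tcp_pos: [667.5, -90.4, -27.8]
orientation: [179.9, 0.5, 0.2]
contact_force: [-12.1, -1.3, 6.5]
gripper_width: 94.2
gripper_force: 6.2
```

play_rows(
  series=[
    [1,0,0,0,0,0,0],
    [1,0,0,0,0,0,0],
    [0,0,0,0,0,0,0],
  ],
)

```text
time: 37.37
tcp_pos: [667.4, -90.4, -27.8]
orientation: [179.9, 0.7, 0.1]
contact_force: [-14.7, -1.4, 8.2]
gripper_width: 94.2
gripper_force: 7.8
```

Run:
```python
from workcell import sensors
s=sensors.get_state(); print(s["contact_force"],s["ft_torque"],s["tcp_pos"])
```

```text
[-14.74746924  -1.40168666   8.15580048] [-0.80069428  2.89915274 -0.8256288 ] [667.35576678 -90.38531249 -27.81381001]
```

play_rows(
  series=[
    [-5,0,0,0,0,0,0],
    [-10,0,0,0,0,0,0],
    [-10,0,0,0,0,0.038,0],
    [0,-15,0,0,0,0,0],
    [0,-20,0,0,0,0,0],
    [0,-12,0,0,0,0,0],
    [0,-5,0,0,0,0,0],
    [5,0,0,0,0,0,0],
    [7,0,0,0,0,0,0],
    [4,0,0,0,0,0,0],
    [0,0,0,0,0,0,0],
  ],
)

```text
time: 38.28
tcp_pos: [667.2, -38.9, -27.7]
orientation: [180.0, -0.1, -2.0]
contact_force: [0.1, 0.3, -0.0]
gripper_width: 94.1
gripper_force: 0.0
```

play_rows(
  series=[
    [2,0,0,0,0,0,0],
    [1,0,0,0,0,0,0],
    [1,0,0,0,0,0,0],
    [1,0,0,0,0,0,0],
  ],
)

```text
time: 38.62
tcp_pos: [670.7, -38.5, -27.7]
orientation: [180.0, 0.0, -1.9]
contact_force: [-0.0, 0.1, 0.9]
gripper_width: 94.2
gripper_force: 0.0
```

play_rows(
  series=[
    [1,0,0,0,0,0,0],
    [1,0,0,0,0,0,0],
    [1,0,0,0,0,0,0],
  ],
)

```text
time: 38.87
tcp_pos: [671.1, -38.5, -27.7]
orientation: [180.0, 0.3, -2.0]
contact_force: [-8.2, -0.3, 4.0]
gripper_width: 93.8
gripper_force: 4.2
```

play_rows(
  series=[
    [1,0,0,0,0,0,0],
    [1,0,0,0,0,0,0],
    [1,0,0,0,0,0,0],
    [0,0,0,0,0,0,0],
  ],
)

```text
time: 39.2
tcp_pos: [670.9, -38.5, -27.7]
orientation: [180.0, 0.7, -2.0]
contact_force: [-14.3, 0.5, 8.6]
gripper_width: 93.7
gripper_force: 7.0
```

Run:
```python
from workcell import sensors
s=sensors.get_state(); print(s["contact_force"],s["ft_torque"],s["tcp_pos"])
```

```text
[-14.34661209   0.52823649   8.56585466] [-0.13824684  2.57158742 -0.36377597] [670.87884455 -38.47858238 -27.68344514]
```

play_rows(
  series=[
    [-5,0,0,0,0,0,0],
    [-10,0,0,0,0,0,0],
    [-20,0,0,0,0,0,0],
    [-35,0,0,0,0,0,0],
    [-35,0,-15,0,0,0,0],
    [-35,0,-25,0,0,0,0],
    [-35,0,-25,0,0,0,0],
    [-35,0,-25,0,0,0,0],
    [-35,0,-25,0,0,0,0],
    [-20,0,-10,0,0,0,0],
    [0,0,0,0,0,0,0],
    [0,0,0,0,0,0,0],
  ],
)

```text
time: 40.2
tcp_pos: [417.2, -29.8, 95.4]
orientation: [180.0, -0.3, -1.9]
contact_force: [0.3, 0.0, -0.7]
gripper_width: 94.3
gripper_force: 0.0
```

```bash
python3 look.py s14; python3 chk.py s14 | grep -v '\[\[1'
python3 - <<'E'
from h import *
d=cv2.absdiff(np.load("s14t.npz")["frame"],np.load("top0.npz")["frame"]).max(2)
for n,(x0,y0,x1,y1) in dict(pump=(335,125,362,155),tumbler=(172,125,200,155),dish=(344,202,384,240),brush=(158,176,182,258),rack=(214,90,318,98)).items(): print(n,(d[y0:y1,x0:x1]>40).sum())
E
```

```text
[417.1 -29.7  94.3] [ 1.8e+02 -1.0e-01 -1.9e+00] [-0.   0.6  0.4]
top: front L,R in rack [[-100.4, 91.9], [-100.2, -89.6]] rel yaw 0.06883864017392538
side: [-99.2, -101.2, -101.2, -99.2, -101.2, -101.8, -98.2, -100.2, -100.8, -99.8, -98.2, -98.8, -98.8, -100.8, -99.2, -99.8, -99.8, -98.2, -100.8, -101.2, -99.2, -100.2, -99.8] rel yaw -0.12755521226065833
pump 0
tumbler 0
dish 0
brush 0
rack 0
```

The front edge now reads x = -100 mm with a relative yaw of about 0 in both views, and both fingers met a hard stop. None of the other objects moved.

```bash
python3 -c "
from workcell import job
print(job.hand_in())"
```

```text
the job is handed in; nothing more can be done
None
```

The tray is squared up and fully home against the rack's rear stop, the pump, tumbler, dish and brush show no movement in the top view, and the job was handed in at about 40 s; no verdict came back.

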